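# Free a milling blank from the extractor slot and put the suction back on

## Robot

A 6-joint arm with a two-finger parallel gripper is mounted at the origin on the work surface. World frame = base frame: x ahead of the robot, y to its left, z up, the work surface at z = 0. Lengths are in m, angles in degrees, forces in N, time in s.
With the tool pointing down it reaches from about 0.4 to 0.825 m from the base axis. Payload 7 kg.
Tool frame: the origin (TCP) lies at the very end of the fingers, on their centre line; the grasp point (between the pads) lies 19 mm behind it; z points along the fingers, y is the line along which they close (so a half turn about z gives the same grasp; the last joint's range is limited). The gripper opens to 88 mm and grips with 3 to 60 N. Pads are 19 mm wide; open, the fingers measure 130 mm over their backs; the gripper's body (78 mm by 193 mm) begins 47 mm behind the grasp point.
Start: joints at [87.611, 20.546, 0.682, 0, -70.136, -16.507], TCP at [0.219, 0.639, 0.227] pointing down, gripper open.
Joint ranges: [-176.03, 176.03], [-82.01, 121.73], [-58.28, 71.71], [-173.87, 95.51], [-174.79, -0.11], [-173.66, 173.66]. Speed limits (degrees/s): [136.94, 136.94, 172.46, 180, 180, 180].

## Interface

Orientations are given as [roll, pitch, yaw] about the fixed x, y, z axes, in that order (R = Rz(yaw) Ry(pitch) Rx(roll)).
In Python, from plant import ctrl, viewer gives the robot as it stands.
- The arm moves only by the tool servo_tool, never from a script. Its argument "rows" is a list of rows, each a list of 6 numbers: the shift along the world's x, y, z in mm, then the turn, a rotation vector about the world's x, y, z in degrees. A call has 1 to 5 rows; each row shifts and turns the commanded pose from where the row before left it; what a row does not reach is not made up. A row lasts 1/12 s, in which the tool goes at most 41.7 mm and 7.16 degrees, less where a joint would pass 70% of its speed; a pose out of reach is approached as far as the arm can. A call is refused whole if a number of a shift passes 41.7 or a number of a turn 7.16, either way. A call with a gripper value outside its range is refused whole. "fingers" is the finger opening in mm, from 0 to 87.6, set as the call begins (left out, the last holds). The fingers move at their own pace and stop on an object; the grip force is fixed at half the most. Time passes only in rows, so rows that do not move let the fingers close. It gives the time, the measured TCP pose, the force and the opening at its end, in the units of the state.
- ctrl.get_obs(): the state, without advancing time (a new reading comes with each control period).
- viewer.snapshot(name): name is "side" or "top"; returns (picture, depth): 420x560x3 uint8, red, green, blue; 420x560 float32, m along the optical axis (not along the pixel's ray), 0 where there is no reading.
- viewer.calibration(name): a dict with "fx", "fy", "cx", "cy" (pixels), "origin" and "rotation" of the camera in the world. Camera axes: x right, y up, looking along -z (the intrinsics and any distortion apply to the point x, -y, -z); pixel columns grow to the right and rows downward; lengths in m; the calibration is good to about 2 mm. A picture is of the moment at which its call begins. calibration takes no time and is no camera call.
- ctrl.close_job(): hands the job in, once; it reports no verdict.
The state is a dict: "clock": time; "joint_pos": joint angles; "qvel": joint speeds; "tau": joint torques, N m; "tool_pos": TCP position; "orientation": TCP orientation; "force": force on the tool from outside, world axes, zero at the start; "moment": the same for the moment, N m; "opening": finger opening in m.
Only numpy, scipy, OpenCV 4.12 (cv2) and the standard library are available. Lean on these libraries where they do the work, as an engineer would, in place of code of your own. Each camera call takes 0.05 s, during which the arm holds its last target. There are 200 camera calls.

## Task

The ivory milling blank has dropped on edge into the slot of the bench extractor and is stuck between its rubber lips under the raised splinter shield: pull it out by the rim that sticks up and stand it on edge in the free bay of the blank rack, the one marked with the red clip, without dropping it. Keep the extractor's shutter shut until the slot is clear; finish with the shutter pulled half open, 30 mm of its 60 mm travel. Leave the shield, the other blanks and everything else on the bench undisturbed, and let go of everything.

Things in the scene. Friction and masses are not known exactly. Their poses are not given: they have to be found in the camera images.
- blank: the stuck ivory milling blank: disc 98 mm across, 16 mm thick, about 145 g. Origin its centre, y axis the disc's axis (across its faces). It starts on edge in the slot, y axis level, centre 57 mm above the bench and 0 to 18 mm behind (+x) the extractor's origin: its top 32 mm show above the extractor. Sprung rubber lips press on both faces: 5 to 15 N frees it; clear after rising about 75 mm.
- extractor: white bench extractor, fixed. Origin on the bench under the middle of its capture box (200 mm in x, 140 in y, 74 high); x points along the slot away from the worker's side, y left, z up. Duct on its left (y 70 to 212 mm, up to 72 high) with the shutter housing (x -45 to 45, y 127 to 143, 92 high); grey turbine housing behind (x 122 to 228, y -60 to 210, 165 high).
- slot (a point): middle of the slot's mouth in the top of the capture box, 74 mm above the bench, axes as the extractor's. The slot runs along x, 75 mm each way from here, 25 mm wide, narrowed to 16 mm by the rubber lips (flush with the top); its floor is 66 mm lower. It is longer than the blank, so the blank can be drawn forward (-x) as it rises.
- shield: clear splinter shield of the extractor (same origin and axes), 4 mm pane with dark side rims and red front rim, fixed. 156 mm wide about y = 0; from two back posts (x 100, y +-63 mm), 185 mm above the bench, it rises forward to the front rim at x -45 mm, 270 to 280 mm above the bench. It covers the blank: a tool must come in under it from the front, leaning back to the worker.
- shutter (a joint): how far the shutter (slide gate in the extractor's duct) is pulled out, in m: 0 shut, 0.060 fully open. The steel blade slides level along the extractor's -x (towards the worker), is stiff (about 9 N to move) and stays where it is left. It starts 0 to 8 mm open.
- shutter_grip (a point): top centre of the shutter's red grip, moving with the blade; axes as the extractor's. Upright block 13 mm thick (y), 22 mm along x, 60 mm tall, top 102 mm above the bench. Shut, this point is at x -82, y 135 mm from the extractor's origin. Both sides are free: the capture box ends 65 mm to its right; behind it come the blade (84 mm high) and, 37 mm back when shut, the housing.
- rack: aluminium blank rack, fixed: base 130 mm (x) by 216 mm (y), origin at the middle of its underside. Four bays at y -75, -25, 25 and 75 mm, each for one blank on edge, faces across y. A bay is a pair of upright fins 20 mm apart, 70 mm long in x, flared at the top, 50 mm high; two cross rods (10 mm, at x +-30 mm) cradle the blank's rim.
- bay_clip: red clip, 26 mm wide, on the front (-x) edge of the rack at the free bay, fixed. Its origin is not on the clip but where the centre of a properly standing blank lies in that bay: 60 mm above the bench, x = 0 of the rack. The clip itself is 50 to 69 mm in front (-x) of it and about 45 to 60 mm lower. Axes as the rack's: y is across the bay.
- blank_pink: pink blank (98 by 16 mm) standing in another bay of the rack; origin at its centre, its top is 109 mm above the bench. Leave alone.
- blank_white: white blank, the same size, in another bay. Leave alone.
- blank_blue: blue blank, the same size, in another bay. Leave alone.
- water_bottle: clear water bottle with a blue cap, 64 mm across, 200 mm tall; origin under its centre. Leave alone.
- cast: dental plaster cast, 60 by 58 by 38 mm high, at the front of the bench; origin under its centre. Leave alone.
- cast_lower: a second plaster cast, the same size, at the back; origin under its centre. Leave alone.
- liquid_jar: amber jar with a black cap, 52 mm across, 85 mm tall; origin under its centre. Leave alone.
- mixing_cup: green rubber-look mixing bowl, 68 mm across, 55 mm tall; origin under its centre. Leave alone.
Not all that is in view belongs to the job. Several things have the shape of the blank; the one meant has the colours described above.

How it is judged (in metres and radians):
On the way, in this order (a step that is already met when the one before it is completed fails the run):
1. the blank is out of the slot, clear above the extractor's top, with the shutter still shut (z of blank in the frame of extractor above 0.125 m and value of joint shutter below 0.012 m), for 0.1 s.
2. the blank stands in the bay with the red clip, at rest (x of blank in the frame of bay_clip between -0.012 and 0.012 m and y of blank in the frame of bay_clip between -0.008 and 0.008 m and z of blank in the frame of bay_clip between -0.006 and 0.006 m and angle between the y axis of blank and the y axis of bay_clip, either way round below 0.2 rad and linear speed of blank below 0.03 m/s), for 0.2 s.
At the end, for the whole second after the job is handed in: The ivory blank stands at rest, let go, in the red-clip bay: centre within 12 mm along, 8 mm across and 6 mm in height of the bay's point, axis within 11 degrees; the shutter rests 25 to 35 mm open; every other loose thing is within 20 mm of its start (x of blank in the frame of bay_clip between -0.012 and 0.012 m and y of blank in the frame of bay_clip between -0.008 and 0.008 m and z of blank in the frame of bay_clip between -0.006 and 0.006 m and angle between the y axis of blank and the y axis of bay_clip, either way round below 0.2 rad and linear speed of blank below 0.02 m/s and contact force between blank and the fingers below 0.05 N and value of joint shutter between 0.025 and 0.035 m and velocity of joint shutter below 0.005 m/s and distance of each of blank_pink, blank_white, blank_blue, water_bottle, cast, cast_lower, liquid_jar, mixing_cup from where it was at the start of the episode below 0.02 m); the robot touches nothing.
It fails at once if the shutter is opened (beyond 15 mm) while the blank is still in the slot (value of joint shutter above 0.015 m and x of blank in the frame of extractor between -0.12 and 0.12 m and y of blank in the frame of extractor between -0.05 and 0.05 m and z of blank in the frame of extractor below 0.115 m).
It fails at once if the splinter shield is struck or leant on with more than 12 N (contact force between shield and anything else above 12 N).
It fails at once if the blank is dropped (falls free for more than about 15 mm) (contact force between blank and anything else below 0.005 N and linear speed of blank above 0.55 m/s).
It fails at once if another blank or loose thing on the bench is pushed more than 30 mm or knocked over (distance of any of blank_pink, blank_white, blank_blue, water_bottle, cast, cast_lower, liquid_jar, mixing_cup from where it was at the start of the episode above 0.03 m).
It also fails if it takes over 66 s, if anything falls off the work surface, if the arm or the gripper's body presses on something with over 40 N, if the wrist force passes 120 N, or if a joint passes its speed limit or range.

## Working session

There is one attempt and no reset: what is moved stays moved. The work goes in short steps, Python scripts to look and compute and a tool call to move; the robot and the scene stay as the last step left them, time stands still between calls to the robot, and variables do not carry over. Pictures are saved under pics/ and viewed, on a budget of 10 in all, crops included, one or two more only if the job needs it, and the job is handed in when it is done.

Besides the shell and the picture viewer there is one more tool, called in YAML: its name, and indented under it one key for each argument. servo_tool: Moves the arm, as the interface text tells. Its arguments: {"type":"object","properties":{"rows":{"type":"array","items":{"type":"array","items":{"type":"number"}}},"fingers":{"type":"number"}},"required":["rows"]}

```bash
mkdir -p pics; ls; cat > h.py <<'E'
import numpy as np, cv2
from plant import ctrl, viewer
def snap(n):
    p,d=viewer.snapshot(n); return p,d,viewer.calibration(n)
def px2w(c,u,v,d):
    p=np.array([(u-c['cx'])/c['fx']*d,-(v-c['cy'])/c['fy']*d,-d])
    return np.array(c['origin'])+np.array(c['rotation'])@p
def cloud(d,c):
    v,u=np.mgrid[0:d.shape[0],0:d.shape[1]]
    P=np.stack([(u-c['cx'])/c['fx']*d,-(v-c['cy'])/c['fy']*d,-d],-1)
    return P@np.array(c['rotation']).T+np.array(c['origin'])
E
python3 - <<'E'
from h import *
ims=[]
for n in ('side','top'):
    p,d,c=snap(n); np.savez(n+'0.npz',p=p,d=d); print(n,c)
    cv2.imwrite(f'pics/{n}0.png',cv2.resize(p[:,:,::-1],(800,600),interpolation=cv2.INTER_CUBIC))
print(ctrl.get_obs())
E
```

```text
pics
side {'fx': 421.9216283730192, 'fy': 421.9216283730192, 'cx': 280.64502086787996, 'cy': 207.99160811073133, 'origin': array([ 0.12685711, -0.62717344,  0.81078403]), 'rotation': array([ 47.07968592,  -1.09993965, -36.00031487])}
top {'fx': 497.5246330278958, 'fy': 497.5246330278958, 'cx': 284.1291207256148, 'cy': 204.54151745397382, 'origin': array([ 0.42580161, -0.00285479,  1.42156486]), 'rotation': array([ 6.91788355e+00,  4.35148768e-02, -9.14492908e+01])}
{'clock': 0.1, 'joint_pos': array([ 8.76110114e+01,  2.05879223e+01,  6.38927740e-01, -1.69425504e-02,
       -7.01369737e+01, -1.65072160e+01]), 'qvel': array([ 0.05623136, -0.10869963,  0.12014045,  0.06245737,  0.00332525,
       -0.0244133 ]), 'tau': array([-2.94195153e-03, -5.84161162e+01,  2.93750954e+01,  7.01545447e+00,
        1.02027258e-02, -5.37415565e-05]), 'tool_pos': array([0.21848693, 0.63819248, 0.22571149]), 'orientation': array([ 1.79913049e+02, -9.15736820e-03, -1.89019661e+01]), 'force': array([ 0.33887273, -0.07353439, -0.64119224]), 'moment': array([-0.05568188, -0.01069813, -0.00855307]), 'opening': 0.0873877825671416}
```

View pics/side0.png

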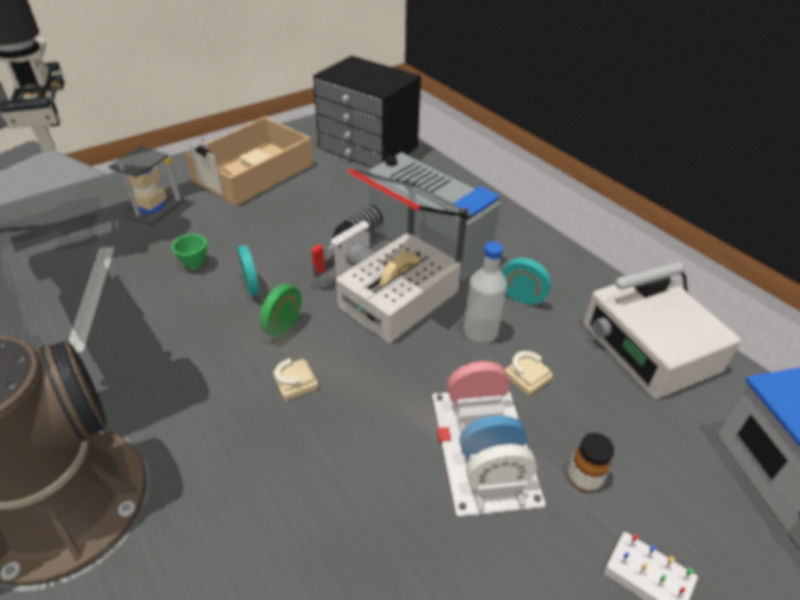

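View pics/top0.png

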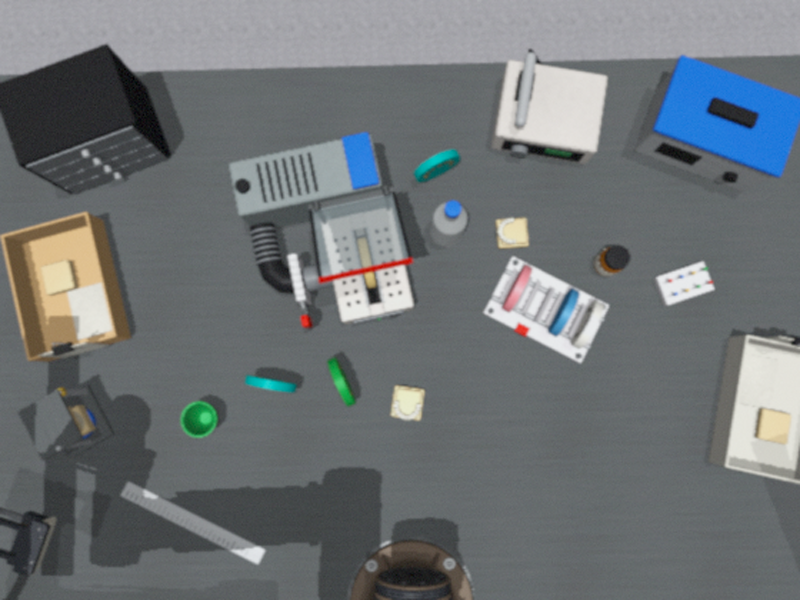

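```bash
sed -i "s/return p,d,viewer.calibration(n)/return p,d,calib(n)/" h.py; cat >> h.py <<'E'
from scipy.spatial.transform import Rotation as R
def calib(n):
    c=viewer.calibration(n); c['rotation']=R.from_euler('xyz',c['rotation'],degrees=True).as_matrix(); return c
E
python3 - <<'E'
from h import *
np.set_printoptions(precision=4,suppress=True)
out=[]
for n in ('top','side'):
    f=np.load(n+'0.npz'); p,d=f['p'],f['d']; c=calib(n); W=cloud(d,c)
    hsv=cv2.cvtColor(p,cv2.COLOR_RGB2HSV); H,S,V=[hsv[...,i].astype(int) for i in range(3)]
    z=W[...,2]; ok=d>0
    print(n,'bench z',np.median(z[300:,200:240]))
    def st(name,m):
        q=W[m]
        if len(q)<5: print(name,len(q));return
        mu=np.median(q,0); xy=q[:,:2]-q[:,:2].mean(0); w,v=np.linalg.eigh(xy.T@xy/len(q))
        vv,uu=np.nonzero(m)
        print(name,len(q),'med',mu,'mean',q.mean(0),'min',q.min(0),'max',q.max(0),'dir',np.degrees(np.arctan2(v[1,1],v[0,1]))%180,'sd',w**.5,'px',uu.mean(),vv.mean())
    red=((H<6)|(H>174))&(S>170)&(V>100)&ok
    st('grip',red&(z>.03)&(z<.115)); st('rim',red&(z>.2)); st('clip',red&(z<.03))
    st('gripTop',red&(z>.095)&(z<.112))
    st('pink',((H<8)|(H>170))&(S>60)&(S<150)&(z>.07)&(z<.12)&(W[...,1]<-.1))
    st('blue',(H>98)&(H<112)&(S>120)&(z>.07)&(z<.12)&(W[...,1]<-.1)&(W[...,0]<.65))
    st('white',(S<45)&(V>130)&(z>.085)&(z<.12)&(W[...,1]<-.25)&(W[...,1]>-.45)&(W[...,0]<.6))
    st('ivory',(H>12)&(H<30)&(S>50)&(z>.07)&(z<.125)&(W[...,1]<.25)&(W[...,1]>-.05)&ok)
    st('boxtop',(V>120)&(S<60)&(abs(z-.074)<.006)&(W[...,1]<.25)&(W[...,1]>-.05)&(W[...,0]<.75)&ok)
    a=(p[85:235,150:300] if n=='top' else p[100:250,210:360])
    b=(p[170:260,330:435] if n=='top' else p[245:365,295:395])
    out.append([cv2.resize(a,(440,440),interpolation=3)])
    out[-1].append(cv2.resize(b,(360,440),interpolation=3))
    print('pix (240,200)',W[205,258])
cv2.imwrite('pics/crop.png',cv2.cvtColor(np.hstack(out[0]),4))
E
```

```text
top bench z 0.000385466352812891
grip 46 med [0.5381 0.182  0.1015] mean [0.5376 0.1826 0.0995] min [0.5279 0.1758 0.0733] max [0.5467 0.1906 0.106 ] dir 19.53428383478419 sd [0.004  0.0059] px 213.8695652173913 224.43478260869566
rim 167 med [0.603  0.059  0.2793] mean [0.6031 0.0597 0.2794] min [ 0.5857 -0.0136  0.2737] max [0.6221 0.1337 0.2858] dir 101.11772881085466 sd [0.0019 0.0459] px 255.61676646706587 188.7125748502994
clip 35 med [ 0.5156 -0.2326  0.0133] mean [ 0.5162 -0.2324  0.0136] min [ 0.5065 -0.2423  0.0078] max [ 0.5242 -0.2211  0.0227] dir 76.4625888754107 sd [0.0045 0.0054] px 364.7142857142857 230.68571428571428
gripTop 39 med [0.5382 0.1839 0.1024] mean [0.5377 0.1834 0.1019] min [0.5279 0.1761 0.0968] max [0.5467 0.1906 0.106 ] dir 17.518817117889512 sd [0.0037 0.006 ] px 213.4102564102564 224.33333333333334
pink 182 med [ 0.5945 -0.2135  0.1001] mean [ 0.5914 -0.217   0.0965] min [ 0.5504 -0.5665  0.071 ] max [ 0.8428 -0.192   0.1143] dir 136.58495290493244 sd [0.0105 0.041 ] px 362.65384615384613 200.7967032967033
blue 202 med [ 0.5441 -0.3002  0.0992] mean 
[... 1848 characters left out ...]
6] px 354.2537878787879 298.92045454545456
white 525 med [ 0.5153 -0.3495  0.1005] mean [ 0.5164 -0.3483  0.0996] min [ 0.4793 -0.3754  0.0851] max [ 0.5758 -0.2796  0.1117] dir 153.17025713517785 sd [0.012  0.0223] px 351.4952380952381 317.9161904761905
ivory 660 med [0.6042 0.0539 0.0895] mean [0.3539 0.0173 0.09  ] min [-0.0589 -0.0499  0.07  ] max [0.6981 0.106  0.1248] dir 9.453471459204621 sd [0.0099 0.3001] px 171.3030303030303 254.03787878787878
boxtop 2245 med [0.6247 0.0617 0.0744] mean [0.6335 0.0715 0.0742] min [ 0.5354 -0.0189  0.068 ] max [0.7493 0.2388 0.08  ] dir 17.023228311084154 sd [0.0544 0.0588] px 275.0271714922049 190.47037861915368
pix (240,200) [0.5632 0.0489 0.0732]
```

View pics/crop.png

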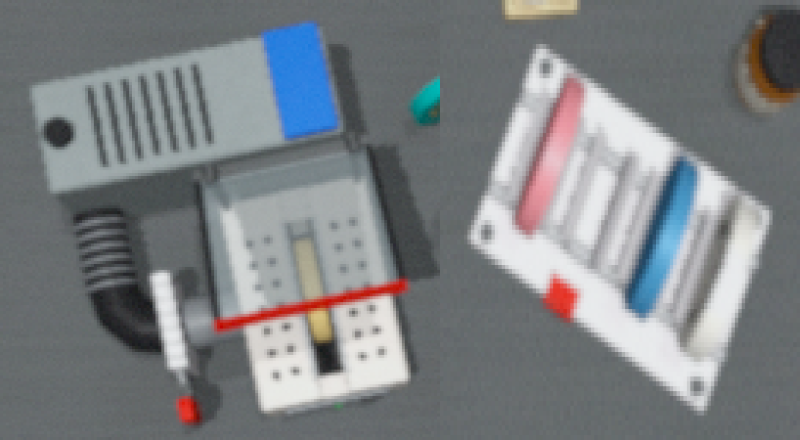

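```bash
python3 - <<'E'
from h import *
from scipy.optimize import least_squares
np.set_printoptions(precision=4,suppress=True)
for n in ('top','side'):
    f=np.load(n+'0.npz'); p,d=f['p'],f['d']; c=calib(n); W=cloud(d,c)
    hsv=cv2.cvtColor(p,cv2.COLOR_RGB2HSV); H,S,V=[hsv[...,i].astype(int) for i in range(3)]
    X,Y,z=W[...,0],W[...,1],W[...,2]
    # ext frame guess
    for yaw in (10.5,11.2):
        a=np.radians(yaw); ex=np.array([np.cos(a),np.sin(a)]); ey=np.array([-ex[1],ex[0]])
        O=np.array([.645,.067]); q=(W[...,:2]-O); x=q@ex; y=q@ey
        m=(abs(z-.074)<.006)&(V>110)&(S<60)&(abs(y)<.085)&(x>-.115)&(x<(.0 if n=='top' else .115))
        # edges: per-bin extremes
        xb=[np.r_[x[m&(abs(y-t)<.004)].min(),] for t in np.arange(-.06,.061,.01)]
        xs=np.arange(-.09,-.05,.01) if n=='top' else np.arange(-.09,.09,.02)
        yl=[y[m&(abs(x-t)<.005)].max() for t in xs]; yr=[y[m&(abs(x-t)<.005)].min() for t in xs]
        print(n,yaw,'front',np.ravel(xb),'left',np.array(yl),'right',np.array(yr))
    iv=(H>12)&(H<32)&(S>50)&(z>.076)&(z<.125)&(abs(x)<.09)&(abs(y)<.03)
    print('ivory n',iv.sum(),'x',np.percentile(x[iv],[1,50,99]),'y',np.percentile(y[iv],[2,50,98]),'z',np.percentile(z[iv],[2,98]))
    for k in np.arange(-.05,.06,.01):
        mm=iv&(abs(x-k)<.005)
        if mm.sum()>2: print('  x%.2f n%d zmax %.4f y %.4f..%.4f'%(k,mm.sum(),z[mm].max(),y[mm].min(),y[mm].max()))
    # rack: blanks, rim points z>.06 ; fit plane thickness midline
    a=np.radians(-28.4); rx=np.array([np.cos(a),np.sin(a)]); ry=np.array([-rx[1],rx[0]])
    B=np.array([.5676,-.261]); q=W[...,:2]-B; x=q@rx; y=q@ry
    cols={'pink':((H<10)|(H>168))&(S>50)&(S<160),'blue':(H>96)&(H<114)&(S>110),'white':(S<50)&(V>120)}
    for k,yy in (('pink',.05),('blue',-.05),('white',-.1)):
        m=cols[k]&(z>.075)&(z<.12)&(abs(y-yy)<.016)&(abs(x)<.06)
        P=np.stack([x[m],y[m],z[m]],1)
        if n=='top': e=P[P[:,2]>.085]
        else: e=P[P[:,2]>.085]
        s=np.polyfit(e[:,0],e[:,1],1)
        print(k,m.sum(),'x',np.percentile(P[:,0],[1,99]),'mid',np.percentile(P[:,0],[1,99]).mean(),'y',np.percentile(P[:,1],[2,50,98]),'z',P[:,2].max(),'slope deg',np.degrees(np.arctan(s[0])),'y@0',s[1])
    m=((H<6)|(H>174))&(S>130)&(z<.035)&(abs(q[...,0])<.15)&(abs(y)<.05)&(x<-.03)
    print('clip',m.sum(),x[m].mean(),y[m].mean(),y[m].min(),y[m].max(),z[m].mean())
    m=(z>.003)&(z<.02)&(V>130)&(S<40)&(abs(x)<.09)&(y>-.18)&(y<.13)
    r=cv2.minAreaRect((np.stack([x[m],y[m]],1)*1000).astype(np.float32)); print('base rect',r)
E
```

```text
top 10.5 front [-0.0969 -0.0966 -0.0957 -0.0965 -0.0971 -0.0974 -0.0972 -0.0968 -0.097
 -0.0973 -0.0977 -0.0978 -0.0975] left [0.0691 0.0694 0.0695 0.0686] right [-0.0704 -0.0706 -0.0702 -0.0692]
top 11.2 front [-0.0976 -0.0963 -0.0971 -0.0969 -0.0974 -0.0976 -0.0967 -0.0972 -0.0968
 -0.097  -0.0972 -0.0961 -0.0968] left [0.0702 0.0704 0.0703 0.0694] right [-0.0693 -0.0696 -0.0693 -0.0691]
ivory n 49 x [-0.0385 -0.029  -0.0187] y [-0.0076  0.0009  0.009 ] z [0.0772 0.1012]
  x-0.04 n9 zmax 0.0876 y -0.0084..0.0075
  x-0.03 n25 zmax 0.0961 y -0.0076..0.0090
  x-0.02 n15 zmax 0.1018 y -0.0074..0.0094
pink 191 x [-0.0413  0.0444] mid 0.0015397117112535656 y [0.0423 0.0508 0.0572] z 0.11448577241579394 slope deg -0.10105389807739311 y@0 0.050236798432100646
blue 203 x [-0.0423  0.042 ] mid -0.00019046902557707038 y [-0.0553 -0.0473 -0.0428] z 0.11399903198009831 slope deg 0.6893604307793478 y@0 -0.04829111114857064
white 260 x [-0.0434  0.0457] mid 0.0011305163378944397 y [-0.1089 -0.0991 -0.0924] z 0.11753122688605644 slope deg 0.020322689423782545 y@0 -0.09983914905750316
clip 48 -0.05
[... 1279 characters left out ...]
7 x [-0.0443  0.0431] mid -0.0006065572335184413 y [0.04   0.043  0.0575] z 0.11244791955300493 slope deg -1.3899271762231211 y@0 0.046214997613106906
blue 343 x [-0.0291  0.0394] mid 0.005182712978448694 y [-0.0597 -0.0573 -0.047 ] z 0.11104602290521748 slope deg -3.5885691526786228 y@0 -0.05492987834356929
white 655 x [-0.0463  0.0412] mid -0.0025356387762031085 y [-0.1096 -0.1068 -0.0922] z 0.11171640566104579 slope deg -1.7032709858784587 y@0 -0.10330982956385493
clip 54 -0.06123391195722564 -0.0031242412347892066 -0.012513079840205435 0.009217676369589098 0.014126584176327959
base rect ((1.0308456420898438, -26.394668579101562), (216.14492797851562, 133.6009521484375), 89.1517333984375)
```

servo_tool:
  rows:
    - [15.5,-29.7,4,0,0,6]
    - [15.5,-29.7,4,0,0,6]
    - [15.5,-29.7,4,0,0,6]
    - [15.5,-29.7,4,0,0,6]
    - [15.5,-29.7,4,0,0,6]
  fingers: 50

```text
clock: 0.52
tool_pos: [0.2964, 0.4884, 0.2463]
orientation: [180.0, 0.0, 11.4]
force: [0.6, 0.0, 0.6]
opening: 0.0597
```

servo_tool:
  rows:
    - [15.5,-29.7,0,0,0,0]
    - [15.5,-29.7,0,0,0,0]
    - [15.5,-29.7,0,0,0,0]
    - [15.5,-29.7,0,0,0,0]
    - [15.5,-29.7,0,0,0,0]

```text
clock: 0.93
tool_pos: [0.3739, 0.3399, 0.2464]
orientation: [180.0, 0.0, 11.1]
force: [0.2, -0.4, 0.2]
opening: 0.0502
```

servo_tool:
  rows:
    - [15.5,-29.7,-2,0.86,-4.42,0]
    - [15.5,-29.7,-2,0.86,-4.42,0]
    - [15.5,-29.7,-2,0.86,-4.42,0]
    - [15.5,-29.7,-2,0.86,-4.42,0]
    - [15.5,-29.7,-2,0.86,-4.42,0]

```text
clock: 1.35
tool_pos: [0.451, 0.1923, 0.2366]
orientation: [-180.0, -22.7, 11.2]
force: [1.9, -1.3, 1.4]
opening: 0.0502
```

servo_tool:
  rows:
    - [15.5,-29.7,-8,0.86,-4.42,0]
    - [15.5,-29.7,-8,0.86,-4.42,0]
    - [15.5,-29.7,-8,0.86,-4.42,0]
    - [15.5,-29.7,-8,0.86,-4.42,0]
    - [15.5,-29.7,-8,0.86,-4.42,0]

```text
clock: 1.77
tool_pos: [0.5539, 0.0335, 0.256]
orientation: [-177.9, -40.0, 11.3]
force: [0.9, 0.2, -2.3]
opening: 0.0499
```

servo_tool:
  rows:
    - [0,0,0,0,0,0]
    - [0,0,0,0,0,0]

```text
clock: 1.93
tool_pos: [0.5525, 0.0294, 0.2524]
orientation: [-177.8, -39.5, 10.7]
force: [-0.2, 1.1, 0.5]
opening: 0.0501
```

```bash
python3 - <<'E'
from h import *
print({k:np.round(v,3) for k,v in ctrl.get_obs().items()})
p,d,c=snap('side'); cv2.imwrite('pics/s1.png',cv2.resize(p[:,:,::-1],(800,600),interpolation=3))
E
```

```text
{'clock': np.float64(1.933), 'joint_pos': array([ 20.878, -12.313, -58.259,  42.733,  -6.379,  39.577]), 'qvel': array([ 6.222, -0.258,  0.453,  1.228, -1.642, -1.905]), 'tau': array([-2.38 , -9.851, 27.335,  3.489,  1.878,  0.528]), 'tool_pos': array([0.552, 0.029, 0.252]), 'orientation': array([-177.841,  -39.508,   10.688]), 'force': array([-0.234,  1.107,  0.479]), 'moment': array([-0.592,  2.017,  0.056]), 'opening': np.float64(0.05)}
```

View pics/s1.png

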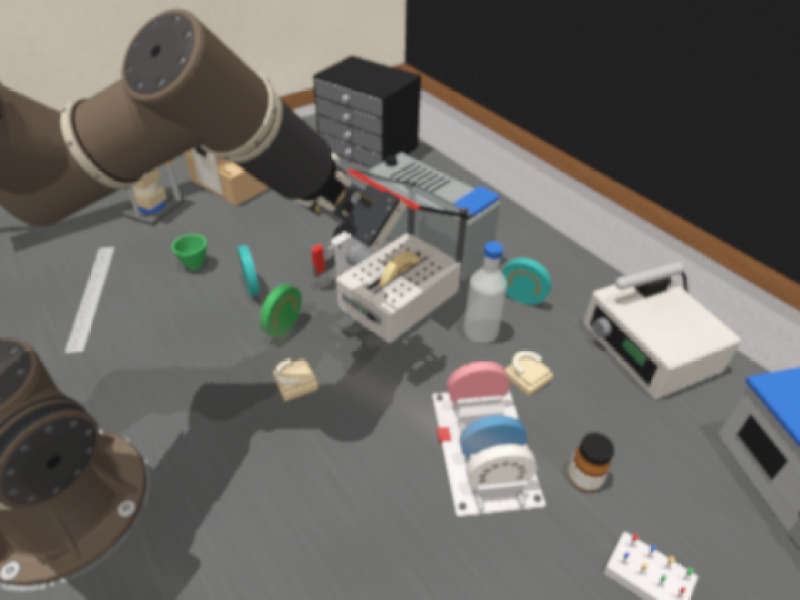

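servo_tool:
  rows:
    - [-10,0,30,0,5,0]
    - [-5,0,35,0,5,0]
    - [0,0,35,0,5,0]
    - [0,0,0,0,0,0]

```text
clock: 2.32
tool_pos: [0.5679, 0.0133, 0.3312]
orientation: [-178.7, -33.1, 9.4]
force: [1.9, 0.9, 3.3]
opening: 0.0499
```

```bash
python3 -c "
from h import *
o=ctrl.get_obs();print([list(np.round(o[k],4)) for k in('joint_pos','tool_pos','orientation')])"
```

```text
[[np.float64(26.0446), np.float64(-12.3697), np.float64(-35.1526), np.float64(13.3458), np.float64(-35.6137), np.float64(65.0912)], [np.float64(0.5679), np.float64(0.0133), np.float64(0.3312)], [np.float64(-178.6887), np.float64(-33.1317), np.float64(9.4187)]]
```

servo_tool:
  rows:
    - [0,-30,20,0,5,0]
    - [0,-30,20,0,5,0]
    - [0,-35,0,0,5,0]
    - [0,-35,0,0,5,0]
    - [0,0,0,0,0,0]

```text
clock: 2.73
tool_pos: [0.5671, -0.1216, 0.3566]
orientation: [-176.1, -13.3, 7.8]
force: [1.9, -0.5, 0.4]
opening: 0.05
```

```bash
python3 -c "
from h import *
o=ctrl.get_obs();print([list(np.round(o[k],4)) for k in('joint_pos','tool_pos','orientation')])"
```

```text
[[np.float64(3.8231), np.float64(1.494), np.float64(-5.8669), np.float64(-5.1512), np.float64(-69.7591), np.float64(95.6813)], [np.float64(0.5671), np.float64(-0.1216), np.float64(0.3566)], [np.float64(-176.072), np.float64(-13.2529), np.float64(7.8104)]]
```

servo_tool:
  rows:
    - [0,-30,-20,5,0,5]
    - [0,-30,-20,5,0,5]
    - [10,-30,-20,5,0,5]
    - [20,-35,0,5,0,5]
    - [0,0,0,0,0,0]

```text
clock: 3.15
tool_pos: [0.5964, -0.2324, 0.2921]
orientation: [-158.1, -16.1, 19.9]
force: [1.0, 1.2, -9.8]
opening: 0.0504
```

```bash
python3 -c "
from h import *
o=ctrl.get_obs();print([list(np.round(o[k],4)) for k in('joint_pos','tool_pos','orientation')])"
```

```text
[[np.float64(-21.2168), np.float64(20.1942), np.float64(14.2058), np.float64(-26.813), np.float64(-87.626), np.float64(136.2691)], [np.float64(0.5964), np.float64(-0.2324), np.float64(0.2921)], [np.float64(-158.0656), np.float64(-16.1127), np.float64(19.9177)]]
```

```bash
cat > kin.py <<'E'
import numpy as np, itertools
from scipy.spatial.transform import Rotation as R
from scipy.optimize import least_squares
Sm=[([87.611,20.5879,.6389,-.0169,-70.137,-16.5072],[.21849,.63819,.22571],[179.913,-.009,-18.902]),
([20.878,-12.313,-58.259,42.733,-6.379,39.577],[.5525,.0294,.2524],[-177.841,-39.508,10.688]),
([26.0446,-12.3697,-35.1526,13.3458,-35.6137,65.0912],[.5679,.0133,.3312],[-178.6887,-33.1317,9.4187]),
([3.8231,1.494,-5.8669,-5.1512,-69.7591,95.6813],[.5671,-.1216,.3566],[-176.072,-13.2529,7.8104]),
([-21.2168,20.1942,14.2058,-26.813,-87.626,136.2691],[.5964,-.2324,.2921],[-158.0656,-16.1127,19.9177])]
def fk(q,P,s):
    t0,a1,e,d1,a2,dx,a3,d6,t6=P
    E=lambda ax,a:R.from_euler(ax,a,degrees=True)
    r=E('z',t0+q[0]); p=np.array([0,0,d1])+r.apply([a1,e,0])
    r=r*E('y',q[1]); p=p+r.apply([0,0,a2])
    r=r*E('y',-q[2]); p=p+r.apply([dx,0,a3])
    r=r*E('x',s[0]*q[3])*E('y',-q[4]); p=p+r.apply([d6,0,0])
    r=r*E('x',s[1]*q[5]+t6)*E('y',90)   # tool z = arm x
    return p,r
def res(P,s,S):
    o=[]
    for q,t,e in S:
        p,r=fk(q,P,s); o+=list((p-t)*10)+list((R.from_euler('xyz',e,degrees=True).inv()*r).as_rotvec())
    return np.array(o)
def fit(S=Sm):
    best=None
    for s in itertools.product((1,-1),(1,-1)):
        for t0,t6 in itertools.product((0,-16),(0,90,180,270)):
            l=least_squares(res,[t0,.1,0,.4,.4,.4,.03,.3,t6],args=(s,S),x_scale=[10,.1,.1,.1,.1,.1,.1,.1,10])
            if best is None or l.cost<best[0]: best=(l.cost,l.x,s)
    return best
E
python3 - <<'E'
from kin import *
b=fit(); print(b[0],np.round(b[1],4),b[2]); print(np.round(res(b[1],b[2],Sm).reshape(-1,6),4))
E
```

```text
0.22078880753829622 [-4.096900e+00  2.483000e-01 -1.355000e-01  1.019000e-01  5.951000e-01
  2.057000e-01  3.680000e-02  3.906000e-01  2.663368e+02] (-1, -1)
[[-9.120e-02  5.140e-02  7.040e-02 -0.000e+00 -1.000e-04  7.600e-03]
 [ 1.006e-01 -3.202e-01  7.470e-02 -4.550e-02  6.000e-04 -8.800e-03]
 [-4.410e-02  1.110e-01 -2.080e-01 -3.910e-02  1.000e-04 -4.100e-03]
 [-7.820e-02  1.636e-01 -2.902e-01 -1.650e-02  4.200e-03  5.500e-03]
 [ 1.200e-02 -5.370e-02  3.531e-01 -2.070e-02  2.500e-02 -2.000e-04]]
```

```bash
cat > kin2.py <<'E'
from kin import *
def fk(q,P,s):
    t0,a1,e,d1,a2,dx,a3,d6,t6,wy,wz,ty,o2,o3,o4,o5=P
    E=lambda ax,a:R.from_euler(ax,a,degrees=True)
    r=E('z',t0+q[0]); p=np.array([0,0,d1])+r.apply([a1,e,0])
    r=r*E('y',q[1]+o2); p=p+r.apply([0,0,a2])
    r=r*E('y',-q[2]+o3); p=p+r.apply([dx,0,a3])
    r=r*E('x',s[0]*q[3]+o4); p=p+r.apply([0,wy,0]); r=r*E('y',-q[4]+o5); p=p+r.apply([d6,0,wz])
    r=r*E('x',s[1]*q[5]+t6)
    p=p+r.apply([0,ty,0])
    return p,r*E('y',90)
def res2(P,s,S):
    o=[]
    for q,t,e in S:
        p,r=fk(q,P,s); o+=list((p-t)*10)+list((R.from_euler('xyz',e,degrees=True).inv()*r).as_rotvec())
    return np.array(o)
def fit2(S=Sm):
    best=None
    for s in itertools.product((1,-1),(1,-1)):
        for t0,t6,o4 in itertools.product((0,-16),(0,90,180,270),(0,90,180,270)):
            x0=np.array([t0,.1,0,.4,.4,.4,.03,.3,t6,0,0,0,0,0,o4,0.])
            f=lambda P:np.r_[res2(P,s,S),1e-2*(P-x0)[[9,10,11]],1e-4*(P-x0)[[12,13,15]]]
            l=least_squares(f,x0,x_scale=[10,.1,.1,.1,.1,.1,.1,.1,10,.1,.1,.1,10,10,10,10],max_nfev=60)
            if best is None or l.cost<best[0]: best=(l.cost,l.x,s)
    return best
E
python3 - <<'E'
from kin2 import *
b=fit2(); print(b[0],np.round(b[1],4),b[2]); print(np.round(res2(b[1],b[2],Sm).reshape(-1,6),4))
E
```

```text
1.9452687196275802e-06 [-2.600000e-03  0.000000e+00  1.000000e-04  1.989000e-01  6.015000e-01
  4.637000e-01 -1.000000e-04  3.779000e-01  2.699968e+02 -1.919000e-01
 -2.000000e-04 -0.000000e+00  1.230000e-02 -9.600000e-03  1.700000e-03
 -2.500000e-03] (-1, -1)
[[ 0.      0.      0.     -0.     -0.     -0.    ]
 [-0.0001 -0.0001  0.     -0.     -0.     -0.    ]
 [ 0.0003  0.0001 -0.     -0.     -0.     -0.    ]
 [-0.0003  0.0001  0.0001  0.      0.     -0.    ]
 [ 0.0001 -0.0001 -0.0001  0.      0.      0.    ]]
```

```bash
cat > ik.py <<'E'
from kin2 import *
P=np.array([0,0,0,.1989,.6015,.4637,0,.3779,270,-.1919,0,0,0,0,0,0]);S=(-1,-1)
lo=np.array([-176,-82,-58.2,-173.8,-174.7,-.2]);lo[5]=-173.6
hi=np.array([176,121.7,71.7,95.5,-.2,173.6])
def pose(yaw,tilt,flip=0):
    # tool z: forward along yaw, down; tool y along +-ext y
    r=R.from_euler('z',yaw,degrees=True)*R.from_euler('y',-tilt,degrees=True)*R.from_euler('x',180,degrees=True)
    return r*R.from_euler('z',180*flip,degrees=True)
def ik(p,r,q0):
    f=lambda q:(lambda a:np.r_[(a[0]-p)*10,(r.inv()*a[1]).as_rotvec()])(fk(q,P,S))
    l=least_squares(f,np.clip(q0,lo+.1,hi-.1),bounds=(lo,hi),x_scale=30,max_nfev=60)
    return l.x,np.sqrt(2*l.cost)
def allik(p,r,n=30,seed=0):
    g=np.random.default_rng(seed); out=[]
    for _ in range(n):
        q,c=ik(p,r,np.r_[g.uniform(-90,90),g.uniform(-60,90),g.uniform(-58,71),g.uniform(-173,95),g.uniform(-150,-5),g.uniform(-170,170)])
        if c<2e-3 and not any(abs(q-o).max()<3 for o in out): out.append(q)
    return out
E
python3 - <<'E'
from ik import *
for nm,p,yaw in (('grasp',[.6538,.0697,.086],11),('lift',[.62,.063,.166],11),('app',[.55,.049,.15],11),('rack',[.5715,-.2635,.09],-28.5),('rackhi',[.5715,-.2635,.19],-28.5)):
    for t in (30,40,50,60):
        for fl in (0,1):
            for q in allik(np.array(p),pose(yaw,t,fl)): print(nm,t,fl,np.round(q,0),'marg',np.round(min((q-lo).min(),(hi-q).min()),0))
E
```

```text
grasp 50 0 [  -2.   15.  -27.  -98.  -10. -164.] marg 10.0
grasp 50 1 [ -2.  15. -27. -98. -10.  16.] marg 10.0
grasp 60 0 [ -22.   23.  -42. -133.  -40. -111.] marg 16.0
grasp 60 1 [ -22.   23.  -42. -133.  -40.   69.] marg 16.0
lift 30 0 [ 20.   4. -53.  50.  -6.  32.] marg 5.0
lift 30 1 [  20.    4.  -53.   50.   -6. -148.] marg 5.0
lift 60 0 [ -14.    6.  -36. -113.  -24. -142.] marg 22.0
lift 60 1 [ -14.    6.  -36. -113.  -24.   38.] marg 22.0
app 60 0 [ -22.    3.  -44. -112.  -31. -137.] marg 14.0
app 60 1 [ -22.    3.  -44. -112.  -31.   43.] marg 14.0
rack 50 0 [ -43.   13.  -38. -131.  -15. -128.] marg 15.0
rack 50 1 [ -43.   13.  -38. -131.  -15.   52.] marg 15.0
rack 60 0 [ -54.   23.  -53. -150.  -48.  -98.] marg 5.0
rack 60 1 [ -54.   23.  -53. -150.  -48.   82.] marg 5.0
rackhi 30 0 [ -7.   3. -51.  52. -13.  21.] marg 7.0
rackhi 30 1 [  -7.    3.  -51.   52.  -13. -159.] marg 7.0
rackhi 60 0 [ -44.    3.  -39. -128.  -17. -133.] marg 17.0
rackhi 60 1 [ -44.    3.  -39. -128.  -17.   47.] marg 17.0
```

```bash
cat >> ik.py <<'E'
def jac(q):
    p,r=fk(q,P,S); J=[]
    for i in range(6):
        d=np.array(q,float); d[i]+=.1; a=fk(d,P,S); J.append(np.r_[(a[0]-p)/.3,(a[1]*r.inv()).as_rotvec()]/np.radians(.1))
    return np.array(J).T
def rows(qs,dp=1,dr=1):
    """pose deltas (mm,deg) along joint path, rounded with carry"""
    p,r=fk(qs[0],P,S); out=[]
    for q in qs[1:]:
        a=fk(q,P,S); v=np.r_[np.round((a[0]-p)*1000,dp-1),np.round((a[1]*r.inv()).as_rotvec(degrees=True),dr)]
        out.append(v); p=p+v[:3]/1000; r=R.from_rotvec(v[3:],degrees=True)*r
    return out
def follow(q,rws):
    p,r=fk(q,P,S)
    for v in rws:
        p=p+np.array(v[:3])/1000; r=R.from_rotvec(v[3:],degrees=True)*r; q,c=ik(p,r,q)
        if c>2e-3: print('  unreachable',c,np.round(q,1))
    return q,p,r
E
python3 - <<'E'
from ik import *
np.set_printoptions(precision=3,suppress=True,linewidth=160)
from plant import ctrl
o=ctrl.get_obs(); q=np.array(o['joint_pos']); print(q,o['tool_pos'],fk(q,P,S)[0])
seed=[-20,5,-40,-115,-30,40]
for p,y in (([.50,-.15,.30],-5),([.48,-.1,.25],0),([.52,-.2,.25],-15),([.46,0,.25],5)):
    for t in (50,55,60,65):
        qb,c=ik(np.array(p),pose(y,t,1),seed); 
        tt=np.linspace(0,1,41); path=[q+(qb-q)*s for s in tt]
        sv=[np.linalg.svd(jac(x))[1][-1] for x in path]; tp=np.array([fk(x,P,S)[0] for x in path])
        print(p,y,t,'c%.4f'%c,np.round(qb),'minsv %.3f'%min(sv),'endsv %.3f'%sv[-1],'TCP min',tp.min(0),'max',tp.max(0))
# grasp/lift etc branch continuity
for nm,p,yaw in (('app',[.55,.049,.15],11),('grasp',[.663,.0715,.087],11),('lift',[.62,.063,.17],11),('out',[.55,.049,.2],11),('rackhi',[.58,-.268,.2],-28.5),('rack',[.58,-.268,.09],-28.5)):
    for t in (45,50,55,60):
        qb,c=ik(np.array(p),pose(yaw,t,1),seed); print(nm,t,'c%.4f'%c,np.round(qb),'sv %.3f'%np.linalg.svd(jac(qb))[1][-1])
E
```

```text
[-21.217  20.194  14.206 -26.813 -87.626 136.269] [ 0.596 -0.232  0.292] [ 0.596 -0.233  0.292]
[0.5, -0.15, 0.3] -5 50 c0.0795 [   4.  -21.  -58.   30.   -7. -126.] minsv 0.072 endsv 0.072 TCP min [ 0.5   -0.281  0.275] max [ 0.596 -0.151  0.304]
[0.5, -0.15, 0.3] -5 55 c0.1429 [ -1. -20. -43. -27. -11. -66.] minsv 0.000 endsv 0.000 TCP min [ 0.5   -0.233  0.29 ] max [ 0.6   -0.148  0.299]
[0.5, -0.15, 0.3] -5 60 c0.0960 [-12. -19. -39. -55. -12. -33.] minsv 0.000 endsv 0.000 TCP min [ 0.5   -0.233  0.292] max [ 0.614 -0.127  0.313]
[0.5, -0.15, 0.3] -5 65 c0.0305 [-15. -19. -39. -64. -11. -22.] minsv 0.000 endsv 0.000 TCP min [ 0.5   -0.233  0.292] max [ 0.621 -0.119  0.321]
[0.48, -0.1, 0.25] 0 50 c0.1422 [  11.  -21.  -58.    9.   -5. -107.] minsv 0.038 endsv 0.038 TCP min [ 0.481 -0.233  0.251] max [ 0.596 -0.102  0.292]
[0.48, -0.1, 0.25] 0 55 c0.1114 [ -7. -19. -42. -54. -13. -33.] minsv 0.000 endsv 0.000 TCP min [ 0.48  -0.233  0.249] max [ 0.609 -0.086  0.292]
[0.48, -0.1, 0.25] 0 60 c0.0463 [-10. -19. -42. -64. -12. -21.] minsv 0.000 endsv 0.000 TCP min [ 0.48  -0.233  0.24
[... 2083 characters left out ...]
 -0. -125.] sv 0.014
out 50 c0.1335 [ 13.  -7. -39. -61.  -3. -30.] sv 0.000
out 55 c0.0566 [ 10.  -7. -38. -72.  -2. -18.] sv 0.000
out 60 c0.0000 [ -6.  -6. -38. -93. -15.  12.] sv 0.073
rackhi 45 c0.1697 [ -42.    2.  -42. -174.   -0.   93.] sv 0.000
rackhi 50 c0.1352 [ -35.    2.  -32. -124.   -1.   38.] sv 0.000
rackhi 55 c0.0574 [ -30.    2.  -30. -107.   -0.   18.] sv 0.000
rackhi 60 c0.0000 [ -41.    3.  -35. -124.  -13.   41.] sv 0.066
rack 45 c0.0579 [ -35.   13.  -31. -118.   -4.   33.] sv 0.000
rack 50 c0.0000 [ -43.   14.  -37. -131.  -14.   51.] sv 0.056
rack 55 c0.0000 [ -50.   18.  -46. -145.  -32.   72.] sv 0.141
rack 60 c0.0000 [ -53.   23.  -52. -150.  -47.   82.] sv 0.189
```

```bash
cat >> ik.py <<'E'
from scipy.spatial.transform import Slerp
def cart(q,p1,r1,n):
    p,r=fk(q,P,S); sl=Slerp([0,1],R.concatenate([r,r1])); qs=[q]; 
    for t in np.linspace(0,1,n+1)[1:]:
        x,c=ik(p+(p1-p)*t,sl(t),qs[-1]); qs.append(x)
        if c>2e-3: print('  unreach',t,c,np.round(x))
    return qs
def show(qs):
    rw=rows(qs); dq=np.abs(np.diff(qs,axis=0)).max(0)
    for i,v in enumerate(rw): print(i,list(v))
    print('max dq/row',np.round(dq,1),'lim',np.round(np.array([136.94,136.94,172.46,180,180,180])*.7/12,1),'end',np.round(qs[-1],1),'minsv',min(np.linalg.svd(jac(x))[1][-1] for x in qs))
    return rw
E
python3 - <<'E'
from ik import *
np.set_printoptions(precision=3,suppress=True,linewidth=160)
from plant import ctrl
q=np.array(ctrl.get_obs()['joint_pos'])
qb,c=ik(np.array([.48,-.1,.25]),pose(0,65,1),[-28,-17,-41,-83,-25,4])
qs=[q+(qb-q)*t for t in np.linspace(0,1,21)]
rw=show(qs); print([np.round(fk(x,P,S)[0],2) for x in qs[::5]]); e=follow(q,rw); print(np.round(e[0],1))
qs=cart(e[0],np.array([.5226,.044,.15]),pose(11,60,1),10); show(qs)
E
```

```text
0 [np.float64(1.0), np.float64(17.0), np.float64(-1.0), np.float64(2.7), np.float64(0.3), np.float64(-7.9)]
1 [np.float64(1.0), np.float64(17.0), np.float64(-1.0), np.float64(3.1), np.float64(0.5), np.float64(-8.0)]
2 [np.float64(0.0), np.float64(15.0), np.float64(0.0), np.float64(3.4), np.float64(0.7), np.float64(-7.9)]
3 [np.float64(0.0), np.float64(15.0), np.float64(1.0), np.float64(3.7), np.float64(0.9), np.float64(-7.9)]
4 [np.float64(-0.0), np.float64(14.0), np.float64(1.0), np.float64(4.1), np.float64(1.0), np.float64(-8.0)]
5 [np.float64(-1.0), np.float64(12.0), np.float64(1.0), np.float64(4.4), np.float64(1.2), np.float64(-7.8)]
6 [np.float64(-2.0), np.float64(11.0), np.float64(2.0), np.float64(4.8), np.float64(1.2), np.float64(-7.8)]
7 [np.float64(-2.0), np.float64(10.0), np.float64(1.0), np.float64(5.0), np.float64(1.3), np.float64(-7.7)]
8 [np.float64(-3.0), np.float64(8.0), np.float64(1.0), np.float64(5.4), np.float64(1.3), np.float64(-7.7)]
9 [np.float64(-4.0), np.float64(7.0), np.float64(0.0), np.float64(5.6), np.float64(1.4), np.float64(-7.6)]
10 [np.float64(-5.0), np
[... 1943 characters left out ...]
t64(1.1)]
5 [np.float64(4.0), np.float64(14.0), np.float64(-10.0), np.float64(-0.1), np.float64(0.5), np.float64(1.1)]
6 [np.float64(5.0), np.float64(14.0), np.float64(-10.0), np.float64(-0.0), np.float64(0.5), np.float64(1.1)]
7 [np.float64(4.0), np.float64(15.0), np.float64(-10.0), np.float64(-0.1), np.float64(0.4), np.float64(1.1)]
8 [np.float64(4.0), np.float64(14.0), np.float64(-10.0), np.float64(0.0), np.float64(0.5), np.float64(1.1)]
9 [np.float64(4.0), np.float64(15.0), np.float64(-10.0), np.float64(-0.0), np.float64(0.5), np.float64(1.1)]
max dq/row [0.6 2.2 0.5 2.9 1.  4.1] lim [ 8.   8.  10.1 10.5 10.5 10.5] end [ -23.7    0.5  -46.2 -109.5  -31.5   41.7] minsv 0.08318139177590865
```

servo_tool:
  rows:
    - [0.4,10.8,-0.3,2.1,0.36,-5.3]
    - [0.4,10.8,-0.3,2.1,0.36,-5.3]
    - [0.4,10.8,-0.3,2.1,0.36,-5.3]
    - [0.4,10.8,-0.3,2.1,0.36,-5.3]
    - [0.4,10.8,-0.3,2.1,0.36,-5.3]

```text
clock: 3.57
tool_pos: [0.5948, -0.1684, 0.3065]
orientation: [-148.1, -16.1, -9.7]
force: [-0.1, -0.5, 0.5]
opening: 0.05
```

servo_tool:
  rows:
    - [-0.5,8.7,0.8,2.84,0.72,-5.26]
    - [-0.5,8.7,0.8,2.84,0.72,-5.26]
    - [-0.5,8.7,0.8,2.84,0.72,-5.26]
    - [-0.5,8.7,0.8,2.84,0.72,-5.26]
    - [-0.5,8.7,0.8,2.84,0.72,-5.26]

```text
clock: 3.98
tool_pos: [0.5917, -0.1247, 0.311]
orientation: [-136.6, -7.1, -38.5]
force: [-0.3, 0.2, -0.5]
opening: 0.0499
```

servo_tool:
  rows:
    - [-1.9,5.7,0.5,3.52,0.88,-5.12]
    - [-1.9,5.7,0.5,3.52,0.88,-5.12]
    - [-1.9,5.7,0.5,3.52,0.88,-5.12]
    - [-1.9,5.7,0.5,3.52,0.88,-5.12]
    - [-1.9,5.7,0.5,3.52,0.88,-5.12]

```text
clock: 4.4
tool_pos: [0.5819, -0.0964, 0.3134]
orientation: [-129.1, 9.3, -64.2]
force: [-0.1, 0.1, 0.9]
opening: 0.05
```

servo_tool:
  rows:
    - [-4.1,2.7,-0.5,4.14,0.8,-4.92]
    - [-4.1,2.7,-0.5,4.14,0.8,-4.92]
    - [-4.1,2.7,-0.5,4.14,0.8,-4.92]
    - [-4.1,2.7,-0.5,4.14,0.8,-4.92]
    - [-4.1,2.7,-0.5,4.14,0.8,-4.92]

```text
clock: 4.82
tool_pos: [0.5611, -0.0832, 0.3107]
orientation: [-128.2, 30.2, -88.8]
force: [-0.5, 0.1, 0.3]
opening: 0.0501
```

servo_tool:
  rows:
    - [-7,0.1,-2.9,4.58,0.56,-4.78]
    - [-7,0.1,-2.9,4.58,0.56,-4.78]
    - [-7,0.1,-2.9,4.58,0.56,-4.78]
    - [-7,0.1,-2.9,4.58,0.56,-4.78]
    - [-7,0.1,-2.9,4.58,0.56,-4.78]

```text
clock: 5.23
tool_pos: [0.5258, -0.0832, 0.2962]
orientation: [-139.3, 51.5, -120.5]
force: [-0.0, 0.9, -0.3]
opening: 0.0501
```

servo_tool:
  rows:
    - [-10.1,-1.5,-6,4.84,0.16,-4.72]
    - [-10.1,-1.5,-6,4.84,0.16,-4.72]
    - [-10.1,-1.5,-6,4.84,0.16,-4.72]
    - [-10.1,-1.5,-6,4.84,0.16,-4.72]
    - [-10.1,-1.5,-6,4.84,0.16,-4.72]

```text
clock: 5.65
tool_pos: [0.4776, -0.0939, 0.261]
orientation: [-178.1, 64.2, -176.7]
force: [-0.4, 0.8, -1.1]
opening: 0.0502
```

```bash
python3 - <<'E'
from ik import *
np.set_printoptions(precision=3,suppress=True,linewidth=160)
from plant import ctrl
q=np.array(ctrl.get_obs()['joint_pos']); p,r=fk(q,P,S); print(q,p,r.as_euler('xyz',degrees=True))
qs=cart(q,np.array([.5226,.044,.15]),pose(11,60,1),10); show(qs)
E
```

```text
[-10.646 -20.54  -42.346 -67.368 -11.533 -16.905] [ 0.478 -0.094  0.261] [-178.067   64.174 -176.671]
0 [np.float64(5.0), np.float64(14.0), np.float64(-11.0), np.float64(0.0), np.float64(0.4), np.float64(0.9)]
1 [np.float64(4.0), np.float64(14.0), np.float64(-11.0), np.float64(0.1), np.float64(0.5), np.float64(1.0)]
2 [np.float64(5.0), np.float64(13.0), np.float64(-11.0), np.float64(0.0), np.float64(0.4), np.float64(0.9)]
3 [np.float64(4.0), np.float64(14.0), np.float64(-11.0), np.float64(0.1), np.float64(0.4), np.float64(0.9)]
4 [np.float64(5.0), np.float64(14.0), np.float64(-11.0), np.float64(-0.0), np.float64(0.4), np.float64(1.0)]
5 [np.float64(4.0), np.float64(14.0), np.float64(-12.0), np.float64(0.0), np.float64(0.5), np.float64(0.9)]
6 [np.float64(5.0), np.float64(14.0), np.float64(-11.0), np.float64(0.1), np.float64(0.4), np.float64(1.0)]
7 [np.float64(4.0), np.float64(13.0), np.float64(-11.0), np.float64(0.0), np.float64(0.4), np.float64(0.9)]
8 [np.float64(5.0), np.float64(14.0), np.float64(-11.0), np.float64(0.0), np.float64(0.4), np.float64(0.9)]
9 [np.float64(4.0), np.float64(14.0), np.float64(-11.0), np.float64(0.1), np.float64(0.5), np.float64(1.0)]
max dq/row [ 6.2  2.6  0.9  8.4  6.  11.5] lim [ 8.   8.  10.1 10.5 10.5 10.5] end [ -23.7    0.5  -46.2 -109.5  -31.5   41.7] minsv 0.0024447356064766714
```

```bash
python3 - <<'E'
from ik import *
np.set_printoptions(precision=3,suppress=True,linewidth=160)
from plant import ctrl
q=np.array(ctrl.get_obs()['joint_pos']); D=lambda x:np.linalg.det(jac(x))
for x in (Sm[0][0],Sm[4][0],q,[-27.7,-17,-41.3,-82.6,-25.1,4.3],[-23.7,.5,-46.2,-109.5,-31.5,41.7]): print(np.round(x),D(x),np.linalg.svd(jac(x))[1][-1])
p,r=fk(q,P,S)
for x in allik(p,r,60): print('alt',np.round(x,1),D(x))
qb=np.array([-23.7,.5,-46.2,-109.5,-31.5,41.7])
for t in np.linspace(0,1,11):
    x=q+(qb-q)*t; a=fk(x,P,S); print(t,D(x),a[0],a[1].as_euler('xyz',degrees=True))
E
```

```text
[ 88.  21.   1.  -0. -70. -17.] -6.280202195779848 0.42980206392316933
[-21.  20.  14. -27. -88. 136.] -7.010221286645674 0.5066378589411404
[-11. -21. -42. -67. -12. -17.] 0.012578271749153274 0.0024447356064766714
[-28. -17. -41. -83. -25.   4.] -0.4545511234361764 0.08518047860984292
[ -24.    0.  -46. -110.  -32.   42.] -0.7130158715846647 0.13042012347321885
alt [-11.6 -20.4 -42.1 -68.2 -12.4 -15.6] -0.01486716644803065
alt [-170.9  -79.7  -47.8 -129.3 -170.8  -42.2] 0.9651255929937075
0.0 0.012578271749153274 [ 0.478 -0.094  0.261] [-178.067   64.174 -176.671]
0.1 -0.0897691004273591 [ 0.475 -0.077  0.236] [-178.202   62.12  -175.377]
0.2 -0.18834889591150655 [ 0.474 -0.059  0.215] [-178.618   60.463 -174.318]
0.30000000000000004 -0.2810825830972299 [ 0.474 -0.042  0.197] [-179.189   59.208 -173.426]
0.4 -0.36645088544599 [ 0.475 -0.024  0.182] [-179.812   58.347 -172.66 ]
0.5 -0.44353130889414655 [ 0.478 -0.008  0.171] [ 179.601   57.865 -171.989]
0.6000000000000001 -0.512007678545196 [0.483 0.007 0.162] [ 179.132   57.734 -171.387]
0.7000000000000001 -0.5721517295734282 [0.49  0.02  0.156] [ 178.86    57.923 -170.825]
0.8 -0.6247780902896823 [0.499 0.031 0.152] [ 178.867   58.388 -170.267]
0.9 -0.6711752107885328 [0.51  0.039 0.15 ] [ 179.233   59.079 -169.665]
1.0 -0.7130158715846647 [0.522 0.044 0.15 ] [-179.954   59.94  -168.962]
```

servo_tool:
  rows:
    - [10.1,1.5,6,-4.84,-0.16,4.72]
    - [10.1,1.5,6,-4.84,-0.16,4.72]
    - [10.1,1.5,6,-4.84,-0.16,4.72]
    - [10.1,1.5,6,-4.84,-0.16,4.72]

```text
clock: 5.98
tool_pos: [0.5147, -0.089, 0.2814]
orientation: [-145.0, 56.0, -130.1]
force: [-0.3, -0.3, -0.5]
opening: 0.0504
```

```bash
cat > st.py <<'E'
from ik import *
np.set_printoptions(precision=3,suppress=True,linewidth=160)
from plant import ctrl
o=ctrl.get_obs();q=np.array(o['joint_pos']); p,r=fk(q,P,S); print(o['clock'],q,p,o['tool_pos'],r.as_euler('xyz',degrees=True),np.linalg.det(jac(q)))
E
python3 - <<'E'
from st import *
qb=np.array([-27.7,-17,-41.3,-82.6,-25.1,4.3])
n=int(np.ceil(max((fk(qb,P,S)[1]*r.inv()).magnitude()*57.3/6.3,4)))
qs=[q+(qb-q)*t for t in np.linspace(0,1,n+1)]; rw=show(qs); print([np.linalg.det(jac(x)) for x in qs]); e=follow(q,rw)
show(cart(e[0],np.array([.5226,.044,.15]),pose(11,60,1),10)); print(e[0])
E
```

```text
5.9833 [-21.857 -14.46  -34.341 -69.557 -29.79   13.65 ] [ 0.515 -0.089  0.281] [ 0.515 -0.089  0.281] [-145.013   55.984 -130.094] -0.7392107366748841
0 [np.float64(-7.0), np.float64(-2.0), np.float64(-6.0), np.float64(3.8), np.float64(-0.0), np.float64(-3.8)]
1 [np.float64(-6.0), np.float64(-2.0), np.float64(-6.0), np.float64(3.9), np.float64(-0.1), np.float64(-3.7)]
2 [np.float64(-7.0), np.float64(-2.0), np.float64(-7.0), np.float64(3.8), np.float64(-0.1), np.float64(-3.8)]
3 [np.float64(-7.0), np.float64(-3.0), np.float64(-6.0), np.float64(3.8), np.float64(-0.2), np.float64(-3.9)]
4 [np.float64(-7.0), np.float64(-2.0), np.float64(-6.0), np.float64(3.9), np.float64(-0.2), np.float64(-3.9)]
max dq/row [1.2 0.5 1.4 2.6 0.9 1.9] lim [ 8.   8.  10.1 10.5 10.5 10.5] end [-27.7 -17.  -41.3 -82.6 -25.1   4.3] minsv 0.08518047860984292
[np.float64(-0.7392107366748841), np.float64(-0.6686060067664058), np.float64(-0.6049905692613744), np.float64(-0.5482493253510816), np.float64(-0.49819069124704624), np.float64(-0.4545511234361764)]
0 [np.float64(4.0), np.float64(14.0), np.float64(-10.0), 
[... 529 characters left out ...]
float64(-10.0), np.float64(-0.0), np.float64(0.5), np.float64(1.2)]
6 [np.float64(4.0), np.float64(15.0), np.float64(-10.0), np.float64(-0.1), np.float64(0.5), np.float64(1.1)]
7 [np.float64(5.0), np.float64(14.0), np.float64(-10.0), np.float64(-0.0), np.float64(0.5), np.float64(1.1)]
8 [np.float64(4.0), np.float64(15.0), np.float64(-10.0), np.float64(-0.1), np.float64(0.5), np.float64(1.1)]
9 [np.float64(4.0), np.float64(14.0), np.float64(-10.0), np.float64(-0.0), np.float64(0.5), np.float64(1.1)]
max dq/row [0.6 2.2 0.5 2.9 1.  4.1] lim [ 8.   8.  10.1 10.5 10.5 10.5] end [ -23.7    0.5  -46.2 -109.5  -31.5   41.7] minsv 0.08337896689066855
[-27.268 -17.039 -41.27  -82.442 -24.688   3.893]
```

servo_tool:
  rows:
    - [-7,-2,-7,3.8,0,-3.8]
    - [-7,-2,-7,3.8,-0.1,-3.8]
    - [-7,-2,-7,3.8,-0.1,-3.8]
    - [-7,-3,-7,3.9,-0.2,-3.9]
    - [-7,-2,-7,3.9,-0.2,-3.9]

```text
clock: 6.4
tool_pos: [0.4791, -0.0995, 0.2455]
orientation: [178.9, 64.8, 178.5]
force: [-0.4, 0.6, 0.6]
opening: 0.05
```

servo_tool:
  rows:
    - [4,14,-10,-0.1,0.5,1.1]
    - [4,14,-10,0,0.5,1.1]
    - [4,14,-10,-0.1,0.5,1.1]
    - [4,14,-10,0,0.5,1.1]
    - [4,14,-10,-0.1,0.5,1.1]

```text
clock: 6.82
tool_pos: [0.4991, -0.0286, 0.1958]
orientation: [179.9, 62.3, -174.9]
force: [-0.4, 1.0, 0.1]
opening: 0.0497
```

servo_tool:
  rows:
    - [4,14,-10,-0.1,0.5,1.1]
    - [4,14,-10,0,0.5,1.1]
    - [4,14,-10,-0.1,0.5,1.1]
    - [4,14,-8,0,0.5,1.1]
    - [4,14,-5,0,0.5,1.1]

```text
clock: 7.23
tool_pos: [0.5182, 0.0416, 0.1517]
orientation: [179.4, 59.7, -169.8]
force: [-0.2, -0.3, 0.3]
opening: 0.05
```

```bash
python3 - <<'E'
from st import *
qs=cart(q,np.array([.6625,.0714,.087]),pose(11,60,1),12); show(qs)
from h import *
a,d,c=snap('side'); b,d2,c2=snap('top')
cv2.imwrite('pics/s2.png',cv2.cvtColor(np.hstack([cv2.resize(a[90:260,200:370],(400,400),interpolation=3),cv2.resize(b[100:250,180:330],(400,400),interpolation=3)]),4))
E
```

```text
7.2333 [ -22.934   -0.641  -45.899 -107.792  -30.296   38.738] [0.518 0.042 0.152] [0.518 0.042 0.152] [ 179.438   59.682 -169.774] -0.6937907120159481
0 [np.float64(12.0), np.float64(2.0), np.float64(-5.0), np.float64(-0.0), np.float64(-0.0), np.float64(0.0)]
1 [np.float64(12.0), np.float64(3.0), np.float64(-6.0), np.float64(-0.0), np.float64(-0.1), np.float64(0.0)]
2 [np.float64(12.0), np.float64(2.0), np.float64(-5.0), np.float64(-0.1), np.float64(0.0), np.float64(0.1)]
3 [np.float64(12.0), np.float64(3.0), np.float64(-6.0), np.float64(0.0), np.float64(-0.0), np.float64(-0.0)]
4 [np.float64(12.0), np.float64(2.0), np.float64(-5.0), np.float64(0.0), np.float64(-0.1), np.float64(0.0)]
5 [np.float64(12.0), np.float64(3.0), np.float64(-5.0), np.float64(-0.0), np.float64(0.0), np.float64(0.0)]
6 [np.float64(12.0), np.float64(2.0), np.float64(-6.0), np.float64(-0.0), np.float64(-0.0), np.float64(0.1)]
7 [np.float64(12.0), np.float64(3.0), np.float64(-5.0), np.float64(-0.0), np.float64(-0.0), np.float64(-0.0)]
8 [np.float64(12.0), np.float64(2.0), np.float64(-5.0), np.float64(-0.1), np.float64(-0.1), np.float64(0.0)]
9 [np.float64(12.0), np.float64(3.0), np.float64(-6.0), np.float64(0.0), np.float64(-0.0), np.float64(0.0)]
10 [np.float64(12.0), np.float64(2.0), np.float64(-5.0), np.float64(-0.0), np.float64(-0.0), np.float64(0.1)]
11 [np.float64(12.0), np.float64(3.0), np.float64(-6.0), np.float64(-0.0), np.float64(-0.1), np.float64(-0.0)]
max dq/row [0.7 2.4 0.8 2.9 1.2 4. ] lim [ 8.   8.  10.1 10.5 10.5 10.5] end [ -21.1   22.8  -40.7 -133.2  -39.2   68. ] minsv 0.12739512339587727
```

View pics/s2.png

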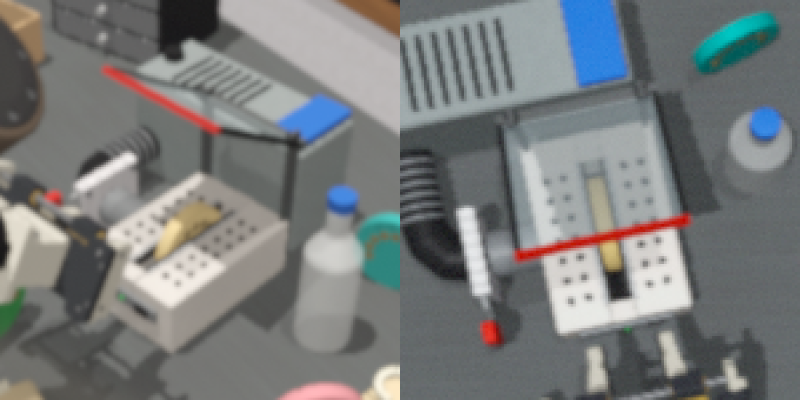

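servo_tool:
  rows:
    - [12,2.5,-5,0,0,0]
    - [12,2.5,-5,0,0,0]
    - [12,2.5,-5,0,0,0]
    - [12,2.5,-5,0,0,0]
    - [12,2.5,-5,0,0,0]

```text
clock: 7.75
tool_pos: [0.5794, 0.0528, 0.1285]
orientation: [179.6, 59.9, -169.7]
force: [-0.3, 0.6, 0.8]
opening: 0.0499
```

servo_tool:
  rows:
    - [12,2.5,-5,0,0,0]
    - [12,2.5,-5,0,0,0]
    - [12,2.5,-5,0,0,0]
    - [12,2.5,-6,0,0,0]
    - [12,2.5,-6,0,-0.2,0.2]

```text
clock: 8.17
tool_pos: [0.6394, 0.0657, 0.1017]
orientation: [179.7, 60.1, -169.5]
force: [0.5, 0.9, 0.3]
opening: 0.0497
```

```bash
python3 - <<'E'
from st import *
print(o['force'],'to go',(np.array([.6625,.0714,.087])-p)*1000,(pose(11,60,1)*r.inv()).as_rotvec(degrees=True))
from h import *
a,d,c=snap('side'); cv2.imwrite('pics/s3.png',cv2.cvtColor(cv2.resize(a[130:250,220:340],(600,600),interpolation=3),4))
E
```

```text
8.1667 [ -22.1     19.135  -41.88  -129.829  -37.965   64.375] [0.639 0.066 0.102] [0.639 0.066 0.102] [ 179.654   60.086 -169.472] -1.184022579719319
[0.483 0.908 0.3  ] to go [ 23.206   5.642 -14.68 ] [-0.186  0.052  0.172]
```

View pics/s3.png

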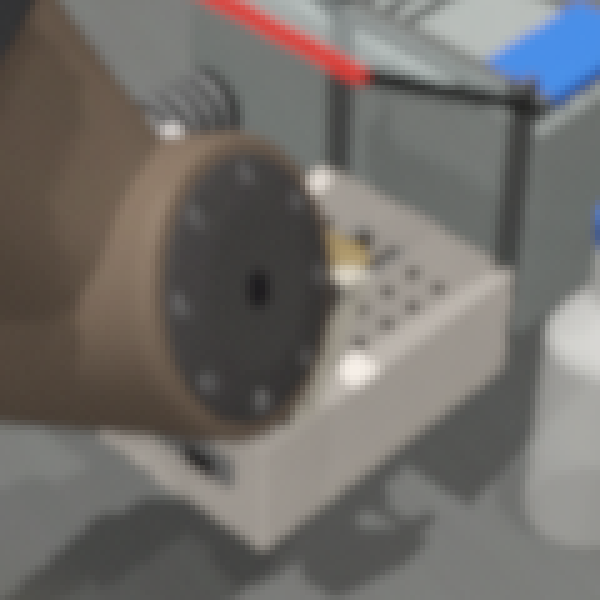

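servo_tool:
  rows:
    - [12,2.8,-7,0,0,0]
    - [11,2.8,-7.5,0,0,0]
    - [0,0,0,0,0,0]

```text
clock: 8.47
tool_pos: [0.663, 0.071, 0.0863]
orientation: [179.5, 60.0, -169.6]
force: [-0.1, -0.9, -1.1]
opening: 0.0497
```

servo_tool:
  rows:
    - [0,0,0,0,0,0]
    - [0,0,0,0,0,0]
    - [0,0,0,0,0,0]
    - [0,0,0,0,0,0]
    - [0,0,0,0,0,0]
  fingers: 0

```text
clock: 8.88
tool_pos: [0.6629, 0.069, 0.0882]
orientation: [179.8, 60.2, -169.6]
force: [-0.4, -0.6, 0.1]
opening: 0.0221
```

servo_tool:
  rows:
    - [0,0,0,0,0,0]
    - [0,0,0,0,0,0]
    - [0,0,0,0,0,0]

```text
clock: 9.13
tool_pos: [0.6629, 0.0696, 0.0883]
orientation: [179.7, 60.2, -169.5]
force: [-3.5, 2.8, 6.9]
opening: 0.0159
```

```bash
python3 - <<'E'
from st import *
print(o['force'],o['moment'],o['opening'],(pose(11,60,1)*r.inv()).as_rotvec(degrees=True))
for n,tg in ((12,([.6235,.0635,.167],60)),):
    show(cart(q,np.array(tg[0]),pose(11,tg[1],1),n))
E
```

```text
9.1333 [ -21.412   22.832  -40.875 -133.495  -39.588   68.125] [0.663 0.07  0.088] [0.663 0.07  0.088] [ 179.746   60.223 -169.522] -1.3261586027933985
[-3.465  2.824  6.913] [0.37  1.586 1.315] 0.01594012031083928 [-0.166  0.196  0.302]
0 [np.float64(-3.0), np.float64(-1.0), np.float64(7.0), np.float64(-0.0), np.float64(0.0), np.float64(0.0)]
1 [np.float64(-4.0), np.float64(-0.0), np.float64(6.0), np.float64(-0.0), np.float64(0.0), np.float64(0.1)]
2 [np.float64(-3.0), np.float64(-1.0), np.float64(7.0), np.float64(-0.0), np.float64(0.0), np.float64(-0.0)]
3 [np.float64(-3.0), np.float64(-0.0), np.float64(6.0), np.float64(-0.1), np.float64(0.1), np.float64(0.0)]
4 [np.float64(-3.0), np.float64(-1.0), np.float64(7.0), np.float64(0.0), np.float64(-0.0), np.float64(0.0)]
5 [np.float64(-4.0), np.float64(-0.0), np.float64(6.0), np.float64(0.0), np.float64(-0.0), np.float64(0.1)]
6 [np.float64(-3.0), np.float64(-1.0), np.float64(7.0), np.float64(0.0), np.float64(0.0), np.float64(-0.0)]
7 [np.float64(-3.0), np.float64(-0.0), np.float64(7.0), np.float64(-0.0), np.float64(0.0), np.float64(0.0)]
8 [np.float64(-3.0), np.float64(-1.0), np.float64(6.0), np.float64(-0.0), np.float64(0.0), np.float64(0.0)]
9 [np.float64(-4.0), np.float64(-0.0), np.float64(7.0), np.float64(-0.0), np.float64(0.1), np.float64(0.1)]
10 [np.float64(-3.0), np.float64(-1.0), np.float64(6.0), np.float64(-0.1), np.float64(-0.0), np.float64(-0.0)]
11 [np.float64(-3.0), np.float64(-0.0), np.float64(7.0), np.float64(0.0), np.float64(-0.0), np.float64(0.0)]
max dq/row [1.2 1.4 0.6 2.4 1.6 3.5] lim [ 8.   8.  10.1 10.5 10.5 10.5] end [ -13.8    6.2  -35.5 -112.4  -23.1   37.1] minsv 0.11262458201594389
```

servo_tool:
  rows:
    - [-1,-0.2,5,0,0,0]
    - [-1,-0.2,5,0,0,0]
    - [-2,-0.4,5,0,0,0]
    - [-3,-0.6,5,0,0,0]
    - [-3,-0.6,6,0,0,0]

```text
clock: 9.55
tool_pos: [0.652, 0.0672, 0.1124]
orientation: [179.6, 60.0, -169.7]
force: [1.7, 4.6, -5.2]
opening: 0.0154
```

servo_tool:
  rows:
    - [-3,-0.6,6,0,0,0]
    - [-3,-0.6,6,0,0,0]
    - [-3,-0.6,6,0,0,0]
    - [-3,-0.6,6,0,0,0]
    - [-3,-0.6,6,0,0,0]

```text
clock: 9.97
tool_pos: [0.6371, 0.0639, 0.1429]
orientation: [179.7, 60.0, -169.7]
force: [1.8, 3.7, -5.1]
opening: 0.0159
```

servo_tool:
  rows:
    - [-3.5,-0.7,6.5,0,0,0]
    - [-3.5,-0.7,6.5,0,0,0]
    - [-3.5,-0.7,6.5,0,0,0]
    - [-3.5,-0.7,6.5,0,0,0]
    - [-3.5,-0.7,4,0,0,0]

```text
clock: 10.38
tool_pos: [0.6206, 0.0595, 0.1744]
orientation: [179.8, 60.2, -169.6]
force: [-0.7, 0.1, -1.8]
opening: 0.016
```

```bash
python3 - <<'E'
from st import *
print(o['force'],o['moment'],o['opening'])
from h import *
a,d,c=snap('side'); b,d2,c2=snap('top')
cv2.imwrite('pics/s4.png',cv2.cvtColor(np.hstack([cv2.resize(a[90:260,200:370],(400,400),interpolation=3),cv2.resize(b[100:250,180:330],(400,400),interpolation=3)]),4))
E
```

```text
10.3833 [ -13.085    4.86   -35.135 -110.414  -21.788   34.029] [0.62  0.059 0.174] [0.621 0.059 0.174] [ 179.822   60.157 -169.646] -0.8727582572235785
[-0.687  0.144 -1.791] [-0.525  3.113  0.039] 0.015977784752947873
```

View pics/s4.png

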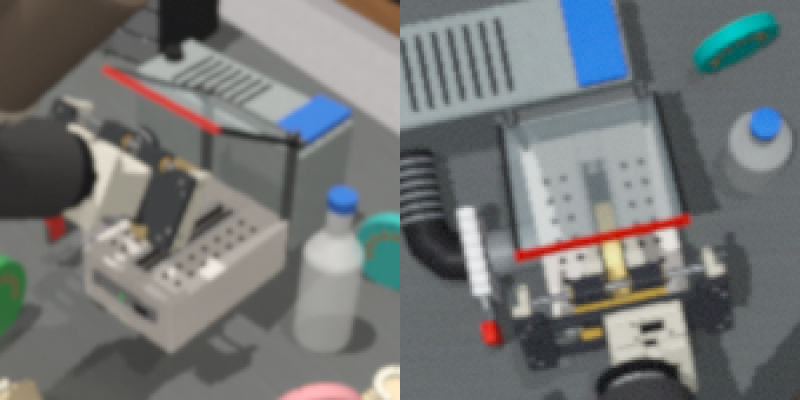

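```bash
python3 - <<'E'
from st import *
def run(nm,q,p,yaw,t,n):
    print(nm); qs=cart(q,np.array(p),pose(yaw,t,1),n); x=qs[-1]; dq=np.abs(np.diff(qs,axis=0)).max(0)
    d=fk(x,P,S)[1]*fk(q,P,S)[1].inv(); print(' row', np.round((fk(x,P,S)[0]-fk(q,P,S)[0])*1000/n,1),np.round(d.as_rotvec(degrees=True)/n,2),'n',n,'end',np.round(x),'dq',np.round(dq,1),'sv',min(np.linalg.svd(jac(y))[1][-1] for y in qs)); return x
a=run('out',q,[.54,.043,.185],11,62,5)
b=run('pre',a,[.466,-.206,.15],-28.5,62,15)
c=run('ins',b,[.5803,-.2682,.146],-28.5,60,10)
d=run('low',c,[.5803,-.2682,.091],-28.5,58,8)
E
```

```text
10.4833 [ -13.093    4.844  -35.166 -110.501  -21.874   34.189] [0.62  0.06  0.175] [0.621 0.06  0.175] [ 179.896   60.219 -169.505] -0.8751439691158591
out
 row [-16.1  -3.4   2. ] [ 0.06 -0.35  0.08] n 5 end [ -19.   -3.  -43. -105.  -27.   32.] dq [1.2 1.8 1.6 1.5 1.2 0.9] sv 0.10814832868723666
pre
 row [ -4.9 -16.6  -2.3] [ 0.    0.   -2.63] n 15 end [ -60.    1.  -58. -131.  -38.   65.] dq [2.9 1.2 1.1 2.4 1.5 2.9] sv 0.1142320957394206
ins
 row [11.4 -6.2 -0.4] [ 0.1   0.18 -0.  ] n 10 end [ -50.   12.  -45. -142.  -31.   67.] dq [1.2 1.3 1.5 1.7 1.  1. ] sv 0.1142320957394206
low
 row [ 0.   0.  -6.9] [0.12 0.22 0.  ] n 8 end [ -52.   21.  -50. -149.  -40.   78.] dq [0.4 1.2 0.6 1.  1.2 1.6] sv 0.1376060644814584
```

servo_tool:
  rows:
    - [-16,-3.4,2,0.06,-0.35,0.08]
    - [-16,-3.4,2,0.06,-0.35,0.08]
    - [-16,-3.4,2,0.06,-0.35,0.08]
    - [-16,-3.4,2,0.06,-0.35,0.08]
    - [-16,-3.4,2,0.06,-0.35,0.08]

```text
clock: 10.9
tool_pos: [0.5397, 0.043, 0.1829]
orientation: [179.8, 61.9, -169.3]
force: [0.5, -0.4, -0.8]
opening: 0.0158
```

servo_tool:
  rows:
    - [-3.8,-17.2,0,0,0,-2.63]
    - [-3.8,-17.2,0,0,0,-2.63]
    - [-3.8,-17.2,-2,0,0,-2.63]
    - [-3.8,-17.2,-2,0,0,-2.63]
    - [-3.8,-17.2,-2,0,0,-2.63]

```text
clock: 11.32
tool_pos: [0.5212, -0.0437, 0.1773]
orientation: [179.8, 61.9, 177.5]
force: [-0.8, -0.4, -1.5]
opening: 0.0155
```

servo_tool:
  rows:
    - [-3.8,-17.2,-3,0,0,-2.63]
    - [-3.8,-17.2,-3,0,0,-2.63]
    - [-3.8,-17.2,-3,0,0,-2.63]
    - [-3.8,-17.2,-3,0,0,-2.63]
    - [-3.8,-17.2,-3,0,0,-2.63]

```text
clock: 11.73
tool_pos: [0.5022, -0.13, 0.1622]
orientation: [179.8, 61.9, 164.4]
force: [-1.1, 0.2, -0.9]
opening: 0.0157
```

servo_tool:
  rows:
    - [-3.8,-17.2,-3,0,0,-2.63]
    - [-3.8,-17.2,-3,0,0,-2.63]
    - [-3.8,-17.2,-3,0,0,-2.63]
    - [-3.8,-17.2,-3,0,0,-2.63]
    - [-3.8,-17.2,-3,0,0,-2.63]

```text
clock: 12.15
tool_pos: [0.483, -0.2162, 0.1472]
orientation: [179.9, 61.9, 151.2]
force: [1.1, 0.6, -1.7]
opening: 0.0157
```

servo_tool:
  rows:
    - [0,0,0,0,0,0]
    - [0,0,0,0,0,0]

```text
clock: 12.32
tool_pos: [0.4829, -0.2151, 0.1465]
orientation: [179.7, 61.8, 151.2]
force: [-0.8, 0.8, -1.7]
opening: 0.0159
```

```bash
python3 - <<'E'
from st import *
print(o['opening'],o['force'])
from h import *
a,d,c=snap('side'); b,d2,c2=snap('top')
for n,(p_,dd,cc) in {'side':(a,d,c),'top':(b,d2,c2)}.items():
    W=cloud(dd,cc); hsv=cv2.cvtColor(p_,cv2.COLOR_RGB2HSV).astype(int); H,Sx=hsv[...,0],hsv[...,1]
    rx=np.array([np.cos(np.radians(-28.5)),np.sin(np.radians(-28.5))]); ry=np.array([-rx[1],rx[0]])
    qq=W[...,:2]-p[:2]; x=qq@rx; y=qq@ry; z=W[...,2]
    m=(H>12)&(H<32)&(Sx>50)&(abs(y)<.02)&(abs(x+.014)<.07)&(z>.05)&(z<.2)&(dd>0)
    print(n,m.sum())
    if m.sum()>20:
        print(' x',np.percentile(x[m],[1,50,99]),'y',np.percentile(y[m],[2,50,98]),'z',np.percentile(z[m],[1,50,99]))
cv2.imwrite('pics/s5.png',cv2.cvtColor(np.hstack([cv2.resize(a[190:390,230:430],(400,400),interpolation=3),cv2.resize(b[140:290,290:440],(400,400),interpolation=3)]),4))
E
```

```text
12.3167 [ -59.258    4.516  -57.313 -134.521  -39.268   67.356] [ 0.483 -0.215  0.146] [ 0.483 -0.215  0.146] [179.658  61.773 151.163] -0.46673878608972025
0.015854022967000142 [-0.759  0.785 -1.661]
side 842
 x [-0.067  0.001  0.034] y [-0.009 -0.007  0.009] z [0.069 0.119 0.186]
top 246
 x [-0.063 -0.008  0.033] y [-0.01  0.    0.01] z [0.097 0.16  0.188]
```

View pics/s5.png

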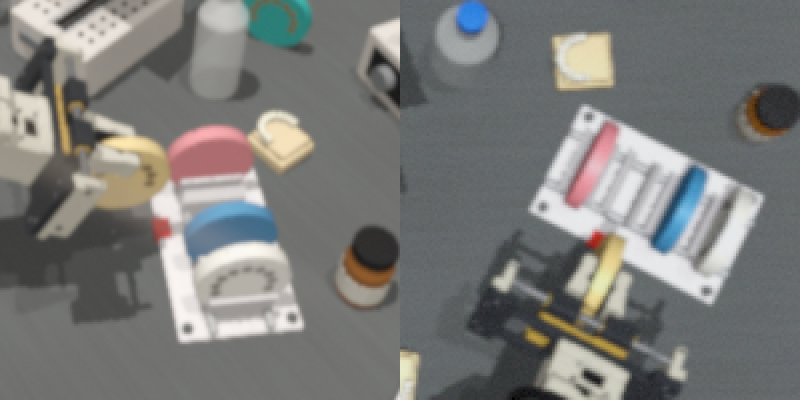

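servo_tool:
  rows:
    - [9.8,-5.3,0,0.1,0.18,0]
    - [9.8,-5.3,0,0.1,0.18,0]
    - [9.8,-5.3,0,0.1,0.18,0]
    - [9.8,-5.3,0,0.1,0.18,0]
    - [9.8,-5.3,0,0.1,0.18,0]

```text
clock: 12.83
tool_pos: [0.5342, -0.2413, 0.1478]
orientation: [179.8, 60.9, 151.4]
force: [0.2, 0.8, -1.9]
opening: 0.0157
```

servo_tool:
  rows:
    - [9.8,-5.3,0,0.1,0.18,0.1]
    - [9.8,-5.3,0,0.1,0.18,0.1]
    - [9.8,-5.3,0,0.1,0.18,0.1]
    - [9.8,-5.3,0,0.1,0.18,0]
    - [9.8,-5.3,0,0.1,0.18,0]

```text
clock: 13.25
tool_pos: [0.5827, -0.2679, 0.1475]
orientation: [179.7, 59.8, 151.7]
force: [-0.3, -0.7, -1.2]
opening: 0.0159
```

servo_tool:
  rows:
    - [0,0,0,0,0,0]
    - [0,0,0,0,0,0]

```text
clock: 13.42
tool_pos: [0.5822, -0.2675, 0.1474]
orientation: [179.7, 59.8, 151.7]
force: [-1.3, 0.9, -2.0]
opening: 0.016
```

```bash
cat > see.py <<'E'
from st import *
from h import *
print('open',o['opening'],'F',o['force'])
a,d,c=snap('side'); b,d2,c2=snap('top')
rx=np.array([np.cos(np.radians(-28.5)),np.sin(np.radians(-28.5))]); ry=np.array([-rx[1],rx[0]])
B=np.array([.568,-.2613]); print('TCP in bay',(p[:2]-B)@rx,(p[:2]-B)@ry,p[2])
for n,(p_,dd,cc) in {'side':(a,d,c),'top':(b,d2,c2)}.items():
    W=cloud(dd,cc); hsv=cv2.cvtColor(p_,cv2.COLOR_RGB2HSV).astype(int); H,Sx=hsv[...,0],hsv[...,1]
    qq=W[...,:2]-B; x=qq@rx; y=qq@ry; z=W[...,2]
    for k,m,yy in (('ivory',(H>12)&(H<32)&(Sx>50),0),('pink',((H<10)|(H>168))&(Sx>50)&(Sx<160),.05),('blue',(H>96)&(H<114)&(Sx>110),-.05)):
        m=m&(abs(y-yy)<.02)&(abs(x)<.07)&(z>.05)&(z<.2)&(dd>0)
        if m.sum()>20: print(n,k,m.sum(),' x',np.percentile(x[m],[1,50,99]),'y',np.percentile(y[m],[2,50,98]),'z',np.percentile(z[m],[1,50,99]))
    
E
python3 see.py
```

```text
13.4167 [ -49.302   11.232  -44.473 -140.62   -29.666   65.433] [ 0.582 -0.267  0.147] [ 0.582 -0.267  0.147] [179.748  59.846 151.701] -0.8733107092012649
open 0.01600618860084402 F [-1.293  0.868 -2.005]
TCP in bay 0.015317715073087533 0.0014034316611242876 0.14736514968930906
side ivory 553  x [-0.045  0.023  0.048] y [-0.008 -0.005  0.011] z [0.07  0.124 0.191]
side blue 401  x [-0.028  0.012  0.044] y [-0.06  -0.058 -0.048] z [0.059 0.097 0.111]
top ivory 209  x [-0.043  0.011  0.052] y [-0.008  0.001  0.01 ] z [0.114 0.161 0.177]
top pink 171  x [-0.036  0.007  0.044] y [0.042 0.051 0.057] z [0.055 0.103 0.115]
top blue 110  x [-0.005  0.019  0.043] y [-0.055 -0.046 -0.043] z [0.058 0.104 0.114]
```

servo_tool:
  rows:
    - [-0.7,-1.2,-6,0,0,0]
    - [0,0,-8,0,0,0]
    - [0,0,-8,0,0,0]
    - [0,0,-8,0,0,0]
    - [0,0,-8,0,0,0]

```text
clock: 13.93
tool_pos: [0.5804, -0.2686, 0.1094]
orientation: [179.8, 59.9, 151.6]
force: [-0.8, -0.5, -1.7]
opening: 0.016
```

servo_tool:
  rows:
    - [0,0,-4,0,0,0]
    - [0,0,-4,0,0,0]
    - [0,0,-2,0,0,0]
    - [0,0,-2,0,0,0]
    - [0,0,0,0,0,0]

```text
clock: 14.35
tool_pos: [0.5809, -0.2687, 0.0974]
orientation: [179.7, 59.8, 151.6]
force: [0.0, -0.3, -1.2]
opening: 0.0157
```

```bash
python3 see.py
```

```text
14.35 [ -52.808   21.358  -50.459 -148.422  -43.758   78.949] [ 0.581 -0.269  0.097] [ 0.581 -0.269  0.097] [179.73   59.846 151.641] -1.0282065380481356
open 0.015746755028293407 F [ 0.039 -0.256 -1.205]
TCP in bay 0.014704536200758296 -0.00025086044090179093 0.09735965568499619
side ivory 474  x [-0.062  0.013  0.049] y [-0.016 -0.006  0.014] z [0.057 0.109 0.171]
side pink 242  x [-0.017  0.018  0.046] y [0.04  0.044 0.058] z [0.069 0.102 0.111]
side blue 314  x [-0.01   0.017  0.044] y [-0.06  -0.058 -0.048] z [0.059 0.093 0.11 ]
top ivory 266  x [-0.06  -0.004  0.051] y [-0.017 -0.     0.016] z [0.067 0.114 0.174]
top pink 202  x [-0.058  0.002  0.044] y [0.042 0.052 0.062] z [0.053 0.103 0.182]
top blue 162  x [-0.03   0.01   0.043] y [-0.056 -0.045 -0.038] z [0.053 0.103 0.171]
```

servo_tool:
  rows:
    - [0,0,-2,0,0,0]
    - [0,0,-2,0,0,0]
    - [0,0,0,0,0,0]

```text
clock: 14.7
tool_pos: [0.5809, -0.2686, 0.0933]
orientation: [179.7, 59.8, 151.7]
force: [-0.4, -0.3, -1.3]
opening: 0.0157
```

servo_tool:
  rows:
    - [0,0,-1,0,0,0]
    - [0,0,-1,0,0,0]
    - [0,0,0,0,0,0]

```text
clock: 14.95
tool_pos: [0.5812, -0.2686, 0.0922]
orientation: [179.8, 60.0, 151.7]
force: [-3.6, 1.3, 4.7]
opening: 0.0157
```

servo_tool:
  rows:
    - [0,0,-1,0,0,0]
    - [0,0,0,0,0,0]

```text
clock: 15.12
tool_pos: [0.5814, -0.2685, 0.0921]
orientation: [179.8, 60.1, 151.8]
force: [-7.2, 3.1, 10.7]
opening: 0.0159
```

servo_tool:
  rows:
    - [-0.9,0.5,0,0,0,0]
    - [-0.4,0.2,0,0,0,0]
    - [0,0,0,0,0,0]

```text
clock: 15.37
tool_pos: [0.5801, -0.2684, 0.0916]
orientation: [179.8, 60.0, 151.7]
force: [-1.7, 1.1, 5.5]
opening: 0.0162
```

servo_tool:
  rows:
    - [0,0,0,0,0,0]
    - [0,0,0,0,0,0]
    - [0,0,0,0,0,0]
    - [0,0,0,0,0,0]
  fingers: 28

```text
clock: 15.7
tool_pos: [0.5795, -0.268, 0.0902]
orientation: [179.7, 59.8, 151.6]
force: [-0.3, -0.8, 0.7]
opening: 0.0273
```

```bash
python3 see.py; python3 - <<'E'
from h import *
a,d,c=snap('side'); b,d2,c2=snap('top')
cv2.imwrite('pics/s6.png',cv2.cvtColor(np.hstack([cv2.resize(a[190:390,230:430],(400,400),interpolation=3),cv2.resize(b[140:290,290:440],(400,400),interpolation=3)]),4))
E
```

```text
15.7 [ -53.204   22.865  -51.268 -149.149  -45.769   80.51 ] [ 0.579 -0.268  0.09 ] [ 0.58  -0.268  0.09 ] [179.733  59.815 151.643] -1.0358217396678482
open 0.027324230127946658 F [-0.277 -0.802  0.727]
TCP in bay 0.013161795233969856 -0.00024898141890782895 0.09019802675312505
side ivory 432  x [-0.063  0.007  0.046] y [-0.015 -0.004  0.018] z [0.058 0.107 0.165]
side pink 293  x [-0.022  0.019  0.048] y [0.04  0.043 0.058] z [0.061 0.101 0.123]
side blue 314  x [-0.009  0.018  0.044] y [-0.06  -0.058 -0.047] z [0.058 0.093 0.111]
top ivory 279  x [-0.061 -0.008  0.044] y [-0.019  0.002  0.018] z [0.057 0.106 0.166]
top pink 204  x [-0.06   0.001  0.044] y [0.043 0.052 0.063] z [0.056 0.103 0.174]
top blue 150  x [-0.028  0.012  0.043] y [-0.055 -0.046 -0.042] z [0.057 0.104 0.162]
```

View pics/s6.png

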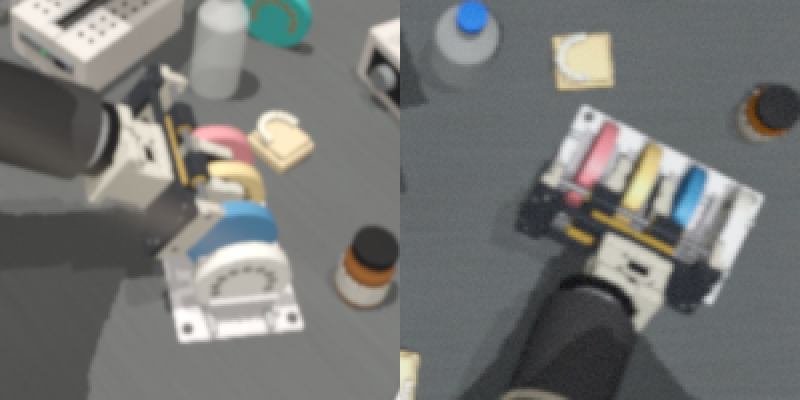

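servo_tool:
  rows:
    - [-10,5.4,6.6,0,0,0]
    - [-10,5.4,6.6,0,0,0]
    - [-14,7.6,9.2,0,0,0]
    - [-14,7.6,9.2,0,0,0]
    - [-14,7.6,9.2,0,0,0]

```text
clock: 16.32
tool_pos: [0.5166, -0.234, 0.1309]
orientation: [179.7, 59.8, 151.6]
force: [1.0, 0.2, 1.1]
opening: 0.0282
```

servo_tool:
  rows:
    - [-12,6.6,9,0,0,0]
    - [-12,6.6,9,0,0,0]
    - [0,5,15,0,-0.5,0]
    - [0,0,0,0,0,0]

```text
clock: 16.65
tool_pos: [0.4939, -0.2165, 0.1681]
orientation: [179.5, 60.7, 151.4]
force: [0.7, 0.2, 1.4]
opening: 0.0279
```

```bash
python3 see.py; python3 - <<'E'
from st import *
tgt=np.array([.5365,.1826]) # grip centre
for t in (15,20,25,30):
    for fl in (0,1):
        r1=pose(11,t,fl); zt=r1.apply([0,0,1]); g=np.array([.5365,.1826,.086])+19e-3*zt
        for up in (0,.10):
            pp=g-zt*up
            for s in allik(pp,r1,25,1):
                if abs(s[0])>90: continue
                tt=np.linspace(0,1,31); pa=[q+(s-q)*u for u in tt]; tp=np.array([fk(x,P,S)[0] for x in pa])
                print(t,fl,up,np.round(pp,3),np.round(s),'det %.2f'%np.linalg.det(jac(s)),'maxdet %.2f'%max(np.linalg.det(jac(x)) for x in pa),'TCPz %.2f'%tp[:,2].min())
from h import *
f=np.load('top0.npz'); W=cloud(f['d'],calib('top')); hsv=cv2.cvtColor(f['p'],cv2.COLOR_RGB2HSV).astype(int)
for k,m in (('green',(hsv[...,0]>50)&(hsv[...,0]<72)),('teal',(hsv[...,0]>80)&(hsv[...,0]<95))):
    m=m&(hsv[...,1]>150)&(W[...,2]>.05)&(W[...,0]<.55); print(k,W[m].min(0),W[m].max(0))
E
```

```text
16.65 [ -51.309   -1.842  -50.411 -128.644  -26.215   53.359] [ 0.494 -0.216  0.168] [ 0.494 -0.216  0.168] [179.508  60.653 151.444] -0.5338851131380782
open 0.02788569370212175 F [0.725 0.22  1.424]
TCP in bay -0.08656314298378606 0.0041051989509397774 0.1680472857127529
side ivory 793  x [-0.047 -0.007  0.045] y [-0.009 -0.007  0.008] z [0.052 0.087 0.11 ]
side pink 711  x [-0.048 -0.007  0.045] y [0.04  0.043 0.057] z [0.053 0.088 0.11 ]
side blue 373  x [-0.026  0.013  0.044] y [-0.06  -0.057 -0.047] z [0.059 0.097 0.11 ]
top ivory 250  x [-0.045 -0.002  0.044] y [-0.007  0.003  0.008] z [0.052 0.098 0.112]
top pink 218  x [-0.044 -0.001  0.044] y [0.042 0.052 0.057] z [0.056 0.1   0.114]
top blue 248  x [-0.044 -0.004  0.042] y [-0.055 -0.046 -0.042] z [0.053 0.097 0.113]
16.75 [ -51.416   -1.456  -50.541 -128.859  -26.517   53.817] [ 0.494 -0.216  0.166] [ 0.494 -0.216  0.166] [179.464  60.479 151.516] -0.5340801800531444
15 0 0 [0.541 0.184 0.068] [ 42.  13. -45.  22. -21.  39.] det -1.01 maxdet -0.46 TCPz -0.00
15 0 0.1 [0.516 0.179 0.164] [ 45.   3. -38.  14. -37.  45.] det -1.98 maxdet -0.53 TCPz 0.05
15 1 0 [0.541 0.184 0.068] [  42.   13.  -45.   22.  -21. -141.] det -1.01 maxdet -0.46 TCPz -0.00
15 1 0.1 [0.516 0.179 0.164] [  45.    3.  -38.   14.  -37. -135.] det -1.98 maxdet -0.53 TCPz 0.05
20 0 0.1 [0.509 0.177 0.162] [ 47.  -0. -47.  24. -29.  34.] det -1.28 maxdet -0.46 TCPz 0.03
20 1 0.1 [0.509 0.177 0.162] [  47.   -0.  -47.   24.  -29. -146.] det -1.28 maxdet -0.46 TCPz 0.03
25 0 0.1 [0.503 0.176 0.159] [ 45.  -3. -57.  43. -20.  17.] det -0.70 maxdet -0.33 TCPz 0.01
25 1 0.1 [0.503 0.176 0.159] [  45.   -3.  -57.   43.  -20. -163.] det -0.70 maxdet -0.33 TCPz 0.01
green [ 0.328 -0.003  0.05 ] [0.467 0.427 1.422]
teal [ 0.407 -0.003  0.051] [0.438 0.301 1.422]
```

```bash
python3 - <<'E'
from st import *
def jp(q,s,n):
    pa=[q+(s-q)*u for u in np.linspace(0,1,n+1)]; return pa
def groups(pa):
    # 5-row groups: mean row, re-anchored at the actual path
    for i in range(0,len(pa)-1,5):
        j=min(i+5,len(pa)-1); a=fk(pa[i],P,S); b=fk(pa[j],P,S)
        print(i,j,np.round((b[0]-a[0])*1000/(j-i),1),np.round((b[1]*a[1].inv()).as_rotvec(degrees=True)/(j-i),2),'->',np.round(b[0],3))
m,c=ik(np.array([.50,-.06,.33]),pose(0,12,0),[3.8,1.5,-5.9,-5,-70,95]); print(c,np.round(m))
rot=max((fk(m,P,S)[1]*r.inv()).magnitude()*57.3,1); print('rot',rot)
pa=jp(q,m,30); groups(pa); print('det',max(np.linalg.det(jac(x)) for x in pa))
r1=pose(11,12,0); zt=r1.apply([0,0,1]); g=np.array([.5365,.1826,.084])+.019*zt
pb=cart(m,g-zt*.1,r1,15); groups(pb); pc=cart(pb[-1],g,r1,5); groups(pc)
pd=cart(pc[-1],g-np.array([.9816,.1908,0])*.03,r1,10); groups(pd); print(np.round(pc[-1]),np.round(pd[-1]),g)
E
```

```text
16.75 [ -51.416   -1.456  -50.541 -128.859  -26.517   53.817] [ 0.494 -0.216  0.166] [ 0.494 -0.216  0.166] [179.464  60.479 151.516] -0.5340801800531444
7.03499381984501e-14 [ 19.  -7. -21.   4. -65.  70.]
rot 157.33927351016746
0 5 [ 3.9 23.2  1.7] [-3.32  0.51  6.56] -> [ 0.514 -0.1    0.174]
5 10 [-4.9 17.6 -0.7] [-3.33  0.29  6.42] -> [ 0.489 -0.012  0.171]
10 15 [-8.3  7.3 -0.7] [-3.45  0.16  6.15] -> [0.448 0.025 0.167]
15 20 [-4.7 -2.9  2.7] [-3.69  0.    5.7 ] -> [0.424 0.011 0.181]
20 25 [ 3.6 -8.1  9.9] [-4.   -0.33  5.07] -> [ 0.443 -0.03   0.231]
25 30 [11.5 -6.1 19.9] [-4.23 -0.9   4.25] -> [ 0.5  -0.06  0.33]
det -0.5340801800531444
0 5 [  1.3  16.  -11.1] [0.   0.   0.73] -> [0.507 0.02  0.274]
5 10 [  1.3  16.  -11.1] [0.   0.   0.73] -> [0.513 0.1   0.219]
10 15 [  1.3  16.  -11.1] [0.   0.   0.73] -> [0.52  0.179 0.163]
0 5 [  4.1   0.8 -19.6] [-0. -0. -0.] -> [0.54  0.183 0.065]
0 5 [-2.9 -0.6 -0. ] [0. 0. 0.] -> [0.526 0.18  0.065]
5 10 [-2.9 -0.6 -0. ] [0. 0. 0.] -> [0.511 0.178 0.065]
[ 42.  14. -40.  14. -26.  47.] [ 44.  12. -44.  15. -25.  43.] [0.54  0.183 0.065]
```

servo_tool:
  rows:
    - [3.3,19.3,2,-2.77,0.43,5.47]
    - [3.3,19.3,2,-2.77,0.43,5.47]
    - [3.3,19.3,2,-2.77,0.43,5.47]
    - [3.3,19.3,2,-2.77,0.43,5.47]
    - [3.3,19.3,2,-2.77,0.43,5.47]

```text
clock: 17.17
tool_pos: [0.5096, -0.1184, 0.1723]
orientation: [-153.4, 58.7, -157.3]
force: [0.1, 0.0, 0.6]
opening: 0.0278
```

servo_tool:
  rows:
    - [3.3,19.3,2,-2.77,0.43,5.47]
    - [-4.1,14.7,1,-2.78,0.24,5.35]
    - [-4.1,14.7,1,-2.78,0.24,5.35]
    - [-4.1,14.7,1,-2.78,0.24,5.35]
    - [-4.1,14.7,1,-2.78,0.24,5.35]

```text
clock: 17.58
tool_pos: [0.4961, -0.0403, 0.1782]
orientation: [-137.9, 48.4, -117.7]
force: [0.0, 0.0, 0.3]
opening: 0.028
```

servo_tool:
  rows:
    - [-4.1,14.7,1,-2.78,0.24,5.35]
    - [-4.1,14.7,1,-2.78,0.24,5.35]
    - [-6.9,6.1,1,-2.88,0.13,5.13]
    - [-6.9,6.1,1,-2.88,0.13,5.13]
    - [-6.9,6.1,1,-2.88,0.13,5.13]

```text
clock: 18.0
tool_pos: [0.4668, 0.0072, 0.1831]
orientation: [-134.7, 34.5, -89.3]
force: [-0.2, 0.4, -0.3]
opening: 0.0277
```

```bash
python3 st.py
```

```text
18.0 [-21.096  -6.009 -37.306 -70.149 -42.427  55.562] [0.467 0.007 0.183] [0.467 0.007 0.183] [-134.677   34.535  -89.252] -1.2471978059605082
```

servo_tool:
  rows:
    - [-6.9,6.1,1,-2.88,0.13,5.13]
    - [-6.9,6.1,1,-2.88,0.13,5.13]
    - [-6.9,6.1,1,-2.88,0.13,5.13]
    - [-3.9,-2.4,2.3,-3.08,0,4.75]
    - [-3.9,-2.4,2.3,-3.08,0,4.75]

```text
clock: 18.42
tool_pos: [0.438, 0.0203, 0.1907]
orientation: [-138.7, 20.3, -66.0]
force: [0.1, -0.6, -0.9]
opening: 0.0278
```

servo_tool:
  rows:
    - [-3.9,-2.4,2.3,-3.08,0,4.75]
    - [-3.9,-2.4,2.3,-3.08,0,4.75]
    - [-3.9,-2.4,2.3,-3.08,0,4.75]
    - [-3.9,-2.4,2.3,-3.08,0,4.75]
    - [3,-6.8,8.3,-3.33,-0.28,4.23]

```text
clock: 18.83
tool_pos: [0.4244, 0.0038, 0.2071]
orientation: [-147.6, 7.6, -44.8]
force: [-0.2, 0.4, -0.9]
opening: 0.0282
```

servo_tool:
  rows:
    - [3,-6.8,8.3,-3.33,-0.28,4.23]
    - [3,-6.8,8.3,-3.33,-0.28,4.23]
    - [3,-6.8,8.3,-3.33,-0.28,4.23]
    - [3,-6.8,8.3,-3.33,-0.28,4.23]
    - [3,-6.8,8.3,-3.33,-0.28,4.23]

```text
clock: 19.25
tool_pos: [0.4408, -0.031, 0.2496]
orientation: [-160.4, -3.1, -23.9]
force: [-0.1, -1.2, 0.2]
opening: 0.0281
```

servo_tool:
  rows:
    - [9.6,-5.1,15,-3.53,-0.75,3.54]
    - [9.6,-5.1,15,-3.53,-0.75,3.54]
    - [9.6,-5.1,15,-3.53,-0.75,3.54]
    - [9.6,-5.1,15,-3.53,-0.75,3.54]
    - [9.6,-5.1,15,-3.53,-0.75,3.54]

```text
clock: 19.67
tool_pos: [0.4894, -0.0566, 0.3247]
orientation: [-176.6, -11.0, -4.0]
force: [1.1, 0.3, -0.4]
opening: 0.0279
```

servo_tool:
  rows:
    - [9.6,-5.1,15,-3.53,-0.75,3.54]
    - [0,0,0,0,0,0]
  fingers: 40

```text
clock: 19.83
tool_pos: [0.5005, -0.0615, 0.3413]
orientation: [179.8, -12.0, 0.4]
force: [0.5, 0.0, -0.6]
opening: 0.036
```

```bash
python3 - <<'E'
from st import *
r1=pose(11,12,0); zt=r1.apply([0,0,1]); g=np.array([.5365,.1826,.084])+.019*zt
pb=cart(q,g-zt*.1,r1,15); show(pb); pc=cart(pb[-1],g,r1,5); show(pc)
from h import *
# grip now, both cams
for n in ('top','side'):
    a,d,c=snap(n); W=cloud(d,c); h=cv2.cvtColor(a,cv2.COLOR_RGB2HSV).astype(int); z=W[...,2]
    m=((h[...,0]<6)|(h[...,0]>174))&(h[...,1]>150)&(z>.04)&(z<.112)&(abs(W[...,1]-.183)<.03)&(abs(W[...,0]-.53)<.05)
    if m.sum()>5: print(n,m.sum(),W[m].mean(0),W[m].min(0),W[m].max(0))
E
```

```text
19.8333 [ 18.504  -7.181 -19.458   4.287 -66.42   70.569] [ 0.501 -0.062  0.341] [ 0.501 -0.061  0.341] [179.763 -12.011   0.424] -3.4169971660668703
0 [np.float64(1.0), np.float64(16.0), np.float64(-12.0), np.float64(0.0), np.float64(0.0), np.float64(0.7)]
1 [np.float64(2.0), np.float64(16.0), np.float64(-12.0), np.float64(0.0), np.float64(0.0), np.float64(0.7)]
2 [np.float64(1.0), np.float64(16.0), np.float64(-12.0), np.float64(0.0), np.float64(0.0), np.float64(0.7)]
3 [np.float64(1.0), np.float64(16.0), np.float64(-12.0), np.float64(0.1), np.float64(0.0), np.float64(0.7)]
4 [np.float64(1.0), np.float64(16.0), np.float64(-11.0), np.float64(-0.0), np.float64(0.0), np.float64(0.7)]
5 [np.float64(2.0), np.float64(16.0), np.float64(-12.0), np.float64(-0.0), np.float64(0.0), np.float64(0.8)]
6 [np.float64(1.0), np.float64(16.0), np.float64(-12.0), np.float64(0.0), np.float64(0.0), np.float64(0.7)]
7 [np.float64(1.0), np.float64(16.0), np.float64(-12.0), np.float64(0.0), np.float64(0.0), np.float64(0.7)]
8 [np.float64(2.0), np.float64(17.0), np.float64(-12.0), np.float64(0.0), np.float64
[... 935 characters left out ...]
.float64(4.0), np.float64(1.0), np.float64(-19.0), np.float64(0.0), np.float64(0.0), np.float64(0.0)]
2 [np.float64(4.0), np.float64(0.0), np.float64(-20.0), np.float64(-0.0), np.float64(0.0), np.float64(0.0)]
3 [np.float64(4.0), np.float64(1.0), np.float64(-19.0), np.float64(0.0), np.float64(0.0), np.float64(0.0)]
4 [np.float64(4.0), np.float64(1.0), np.float64(-20.0), np.float64(0.0), np.float64(0.0), np.float64(-0.0)]
max dq/row [0.4 2.  1.2 1.2 3.1 1. ] lim [ 8.   8.  10.1 10.5 10.5 10.5] end [ 42.2  14.  -39.9  14.  -26.5  46.8] minsv 0.1873743680509948
top 49 [0.537 0.182 0.099] [0.528 0.176 0.075] [0.547 0.191 0.108]
side 120 [0.536 0.181 0.078] [0.526 0.176 0.041] [0.547 0.188 0.104]
```

servo_tool:
  rows:
    - [1,16,-12,0,0,0.7]
    - [1,16,-12,0,0,0.7]
    - [1,16,-12,0,0,0.7]
    - [1,16,-12,0,0,0.7]
    - [1,16,-12,0,0,0.7]

```text
clock: 20.35
tool_pos: [0.5031, 0.0185, 0.279]
orientation: [-179.9, -11.9, 3.4]
force: [0.2, 0.3, 1.0]
opening: 0.0401
```

servo_tool:
  rows:
    - [1,16,-12,0,0,0.7]
    - [1,16,-12,0,0,0.7]
    - [1,16,-12,0,0,0.7]
    - [1,16,-12,0,0,0.7]
    - [1,16,-12,0,0,0.7]

```text
clock: 20.77
tool_pos: [0.508, 0.0981, 0.219]
orientation: [-180.0, -11.9, 6.9]
force: [0.3, 0.6, 0.4]
opening: 0.04
```

servo_tool:
  rows:
    - [2,16,-12,0,0,0.7]
    - [2,16,-12,0,0,0.7]
    - [2,16,-12,0,0,0.7]
    - [2,16,-12,0,0,0.7]
    - [2,16,-12,0,0,0.7]

```text
clock: 21.18
tool_pos: [0.5182, 0.1776, 0.1591]
orientation: [-180.0, -11.9, 10.4]
force: [0.4, 0.3, 1.0]
opening: 0.0398
```

```bash
python3 - <<'E'
from st import *
r1=pose(11,12,0); zt=r1.apply([0,0,1]); g=np.array([.5365,.1823,.084])+.019*zt
print((g-p)*1000,(r1*r.inv()).as_rotvec(degrees=True),zt)
from h import *
a,d,c=snap('top'); cv2.imwrite('pics/t7.png',cv2.cvtColor(cv2.resize(a[160:260,160:280],(600,500),interpolation=3),4))
E
```

```text
21.1833 [ 43.973   4.969 -34.553  10.044 -40.916  49.395] [0.518 0.178 0.159] [0.518 0.178 0.159] [-179.99   -11.94    10.417] -2.3710958035069085
[ 22.053   5.524 -93.73 ] [ 0.002 -0.06   0.581] [ 0.204  0.04  -0.978]
```

View pics/t7.png

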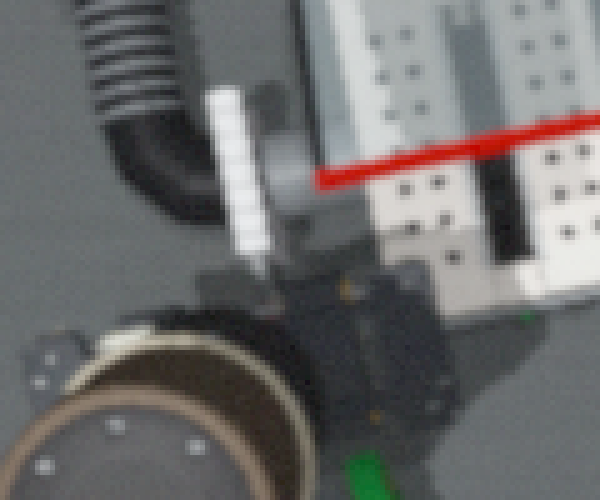

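servo_tool:
  rows:
    - [4.4,1.1,-18.7,0,0,0.12]
    - [4.4,1.1,-18.7,0,0,0.12]
    - [4.4,1.1,-18.7,0,0,0.12]
    - [4.4,1.1,-18.7,0,0,0.12]
    - [4.4,1.1,-18.7,0,0,0.12]

```text
clock: 21.65
tool_pos: [0.5404, 0.1821, 0.0657]
orientation: [-180.0, -12.0, 11.0]
force: [-0.5, 0.0, -0.5]
opening: 0.0404
```

servo_tool:
  rows:
    - [0,0,0,0,0,0]
    - [0,0,0,0,0,0]
    - [0,0,0,0,0,0]
    - [0,0,0,0,0,0]
    - [0,0,0,0,0,0]
  fingers: 0

```text
clock: 22.07
tool_pos: [0.542, 0.1857, 0.0696]
orientation: [-179.8, -12.4, 11.1]
force: [-11.1, 15.7, -4.5]
opening: 0.0124
```

servo_tool:
  rows:
    - [0,0,0,0,0,0]
    - [0,0,0,0,0,0]

```text
clock: 22.23
tool_pos: [0.5419, 0.1858, 0.0695]
orientation: [-179.8, -12.4, 11.1]
force: [-2.0, 7.5, -5.0]
opening: 0.0125
```

servo_tool:
  rows:
    - [-2,1.5,1,0,0,0]
    - [-3,-0.2,1,0,0,0]
    - [-3,-0.6,1,0,0,0]
    - [-3,-0.6,0,0,0,0]
    - [-3,-0.6,0,0,0,0]

```text
clock: 22.65
tool_pos: [0.5261, 0.1828, 0.0696]
orientation: [-179.9, -12.1, 11.1]
force: [9.7, 2.3, -26.6]
opening: 0.0127
```

servo_tool:
  rows:
    - [-3,-0.6,0,0,0,0]
    - [-3,-0.6,0,0,0,0]
    - [-3,-0.6,0,0,0,0]
    - [0,0,0,0,0,0]
    - [0,0,0,0,0,0]

```text
clock: 23.07
tool_pos: [0.5167, 0.1809, 0.0696]
orientation: [-179.9, -12.0, 11.1]
force: [3.2, 4.9, -22.3]
opening: 0.013
```

servo_tool:
  rows:
    - [0,0,-2,0,0,0]
    - [0,0,-1,0,0,0]
    - [0,0,0,0,0,0]

```text
clock: 23.32
tool_pos: [0.5182, 0.1813, 0.0695]
orientation: [-179.9, -12.2, 11.1]
force: [-3.6, -1.5, 3.7]
opening: 0.013
```

servo_tool:
  rows:
    - [0,0,0,0,0,0]
    - [0,0,0,0,0,0]
    - [0,0,0,0,0,0]
    - [0,0,0,0,0,0]
  fingers: 40

```text
clock: 23.65
tool_pos: [0.5189, 0.1821, 0.069]
orientation: [-179.9, -12.3, 11.1]
force: [0.3, -0.8, -0.5]
opening: 0.0339
```

servo_tool:
  rows:
    - [-4,0,20,0,0,0]
    - [-4,0,20,0,0,0]
    - [-4,0,20,0,0,0]
    - [-4,0,20,0,0,0]
    - [-4,0,20,0,0,0]

```text
clock: 24.07
tool_pos: [0.4984, 0.1818, 0.1695]
orientation: [-179.9, -12.2, 11.1]
force: [-0.6, 0.4, -0.7]
opening: 0.0396
```

servo_tool:
  rows:
    - [0,-30,25,0,0,0]
    - [0,-30,25,0,0,0]
    - [-5,-30,25,0,0,0]
    - [-5,-30,25,0,0,0]
    - [-5,-30,20,0,0,0]

```text
clock: 24.48
tool_pos: [0.4834, 0.0308, 0.2908]
orientation: [-179.9, -12.4, 11.2]
force: [0.5, 0.8, 0.8]
opening: 0.0398
```

```bash
python3 see.py; python3 - <<'E'
from h import *
I=[]
for n in ('top','side'):
    f=np.load(n+'0.npz'); cur=snap(n); c=cur[2]
    for a,d in ((f['p'],f['d']),cur[:2]):
        W=cloud(d,c); h=cv2.cvtColor(a,cv2.COLOR_RGB2HSV).astype(int); z=W[...,2]
        m=((h[...,0]<6)|(h[...,0]>174))&(h[...,1]>150)&(z>.04)&(z<.112)&(abs(W[...,1]-.18)<.03)&(abs(W[...,0]-.52)<.06)
        if m.sum()>5:
            ex=(W[m][:,:2]-[.645,.067])@[.9816,.1908]; print(n,m.sum(),W[m].mean(0),'ext x',np.percentile(ex,[2,98]),ex.mean())
    I.append(cv2.resize(cur[0],(400,300)))
cv2.imwrite('pics/s8.png',cv2.cvtColor(np.hstack(I),4))
E
```

```text
24.4833 [ 30.253  -8.387 -27.03    4.53  -59.702  69.026] [0.484 0.031 0.291] [0.483 0.031 0.291] [-179.889  -12.357   11.154] -2.851846883556893
open 0.039779712679246536 F [0.478 0.839 0.84 ]
TCP in bay -0.21358232457773915 0.21631753584649024 0.2909491243304399
side ivory 795  x [-0.047 -0.006  0.045] y [-0.009 -0.007  0.007] z [0.052 0.087 0.11 ]
side pink 712  x [-0.048 -0.007  0.045] y [0.04  0.043 0.057] z [0.053 0.088 0.11 ]
side blue 381  x [-0.027  0.013  0.044] y [-0.06  -0.057 -0.048] z [0.06  0.098 0.111]
top ivory 249  x [-0.045 -0.003  0.044] y [-0.007  0.003  0.008] z [0.054 0.098 0.113]
top pink 218  x [-0.045 -0.001  0.043] y [0.043 0.052 0.057] z [0.055 0.1   0.113]
top blue 248  x [-0.045 -0.003  0.042] y [-0.055 -0.046 -0.043] z [0.051 0.097 0.113]
top 48 [0.53718248 0.18251696 0.09924702] ext x [-0.09298312 -0.073693  ] -0.08379304646223408
top 51 [0.51446127 0.17754916 0.0975009 ] ext x [-0.11702768 -0.09611115] -0.10704403318260297
side 119 [0.53550196 0.18116885 0.07792644] ext x [-0.09430522 -0.0747546 ] -0.08569985517856085
side 123 [0.51232216 0.1769445  0.07670128] ext x [-0.11830212 -0.09814561] -0.10925915607567582
```

View pics/s8.png

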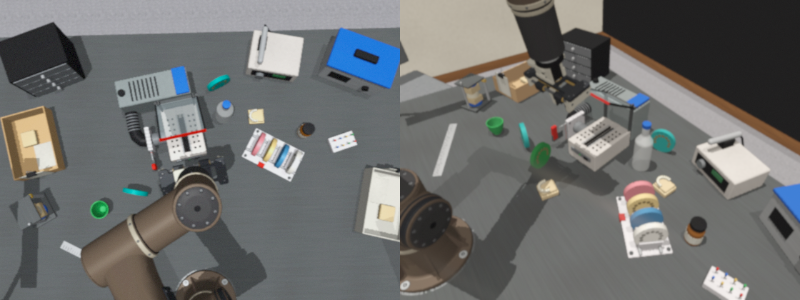

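```bash
python3 - <<'E'
from h import *
for n in ('top','side'):
    f=np.load(n+'0.npz'); cur=snap(n); c=cur[2]
    for a,d in ((f['p'],f['d']),cur[:2]):
        W=cloud(d,c); h=cv2.cvtColor(a,cv2.COLOR_RGB2HSV).astype(int); z=W[...,2]
        q=W[...,:2]-[.645,.067]; x=q@[.9816,.1908]; y=q@[-.1908,.9816]
        m=(h[...,1]<50)&(h[...,2]>120)&(abs(z-.092)<.007)&(abs(y-.135)<.014)&(abs(x)<.07)
        print(n,m.sum(),'housing x',np.percentile(x[m],[1,2,98,99]),'mid',np.percentile(x[m],[2,98]).mean(),'y',np.percentile(y[m],[5,95]))
        m=((h[...,0]<6)|(h[...,0]>174))&(h[...,1]>120)&(z>.094)&(z<.112)&(abs(y-.135)<.014)&(x<-.05)&(x>-.14)
        print('  grip top',m.sum(),np.percentile(x[m],[2,98]),np.percentile(x[m],[2,98]).mean(),x[m].mean(),np.percentile(y[m],[2,98]))
        m=(z>.2)&((h[...,0]<6)|(h[...,0]>174))&(h[...,1]>150)&(abs(y)<.06); print('  rim x',np.percentile(x[m],[2,50,98]))
E
```

```text
top 212 housing x [-0.05040197 -0.04460214  0.04485653  0.04551926] mid 0.00012719660673244856 y [0.12723649 0.14238262]
  grip top 42 [-0.09299927 -0.0718721 ] -0.08243568505748652 -0.08282405425683019 [0.12861445 0.14076098]
  rim x [-0.04567486 -0.04262597 -0.03895408]
top 219 housing x [-0.06330512 -0.05116368  0.04442494  0.04620483] mid -0.00336937081867145 y [0.12717337 0.14247722]
  grip top 43 [-0.11710888 -0.09607398] -0.10659143282898417 -0.10686590845415836 [0.12834855 0.14051128]
  rim x [-0.04644077 -0.04272421 -0.03844665]
side 167 housing x [-0.04354933 -0.04294898  0.04365881  0.04509235] mid 0.00035491899102312735 y [0.12864259 0.14470953]
  grip top 36 [-0.09386291 -0.07379577] -0.08382934363570188 -0.08440148813980569 [0.13015964 0.14201554]
  rim x [-0.04888969 -0.04660211 -0.0434182 ]
side 165 housing x [-0.04572472 -0.04364706  0.04550183  0.04648196] mid 0.0009273852534466415 y [0.12935062 0.14563458]
  grip top 40 [-0.11825159 -0.09920919] -0.10873039173779231 -0.10946350479128193 [0.13074473 0.14183994]
  rim x [-0.04880488 -0.04658985 -0.04447645]
```

servo_tool:
  rows:
    - [5,30,-20,0,0,0]
    - [5,30,-25,0,0,0]
    - [5,30,-25,0,0,0]
    - [0,30,-25,0,0,0]
    - [0,31,-25,0,0,0]

```text
clock: 25.2
tool_pos: [0.4977, 0.1848, 0.1661]
orientation: [-180.0, -12.1, 11.2]
force: [0.8, 0.4, -0.1]
opening: 0.0398
```

servo_tool:
  rows:
    - [4,0.4,-20,0,0,0]
    - [4,0.4,-20,0,0,0]
    - [4,0.4,-20,0,0,0]
    - [4,0.4,-20,0,0,0]
    - [4,0.2,-20,0,0,0]

```text
clock: 25.62
tool_pos: [0.5177, 0.1855, 0.0661]
orientation: [-180.0, -12.1, 11.3]
force: [0.7, -0.0, 0.3]
opening: 0.0403
```

servo_tool:
  rows:
    - [0,0,0,0,0,0]
    - [0,0,0,0,0,0]
    - [0,0,0,0,0,0]
    - [0,0,0,0,0,0]
    - [0,0,0,0,0,0]
  fingers: 0

```text
clock: 26.03
tool_pos: [0.518, 0.1816, 0.0692]
orientation: [179.8, -12.1, 11.1]
force: [12.8, -23.3, 5.7]
opening: 0.0128
```

servo_tool:
  rows:
    - [0,0,0,0,0,0]
    - [0,0,0,0,0,0]

```text
clock: 26.2
tool_pos: [0.5181, 0.1815, 0.0692]
orientation: [179.9, -12.1, 11.0]
force: [9.1, -16.2, 0.5]
opening: 0.0127
```

servo_tool:
  rows:
    - [-1.5,-2,1,0,0,0]
    - [-1.5,-1.5,1,0,0,0]
    - [-1.5,-0.5,0,0,0,0]
    - [-1,0,0,0,0,0]
    - [0,0,0,0,0,0]

```text
clock: 26.62
tool_pos: [0.512, 0.1801, 0.0695]
orientation: [-179.9, -12.1, 11.1]
force: [6.0, 3.1, -21.6]
opening: 0.0125
```

servo_tool:
  rows:
    - [0,0,0,0,0,0]

```text
clock: 26.7
tool_pos: [0.512, 0.1801, 0.0695]
orientation: [-179.9, -12.1, 11.1]
force: [5.6, 2.3, -22.1]
opening: 0.0131
```

servo_tool:
  rows:
    - [0,0,-1.5,0,0,0]
    - [0,0,-1,0,0,0]
    - [0,0,0,0,0,0]

```text
clock: 26.95
tool_pos: [0.5129, 0.1803, 0.0693]
orientation: [-179.9, -12.3, 11.1]
force: [-4.0, -2.0, 3.7]
opening: 0.0127
```

servo_tool:
  rows:
    - [0,0,0,0,0,0]
    - [0,0,0,0,0,0]
    - [0,0,0,0,0,0]
    - [0,0,0,0,0,0]
  fingers: 40

```text
clock: 27.28
tool_pos: [0.5135, 0.181, 0.0686]
orientation: [-179.9, -12.3, 11.1]
force: [0.1, -0.1, -0.7]
opening: 0.0338
```

servo_tool:
  rows:
    - [-4,0,20,0,0,0]
    - [-4,0,20,0,0,0]
    - [-4,0,20,0,0,0]
    - [-4,0,20,0,0,0]
    - [-4,0,20,0,0,0]

```text
clock: 27.7
tool_pos: [0.4929, 0.1806, 0.1691]
orientation: [-179.9, -12.2, 11.1]
force: [0.6, 0.2, -0.1]
opening: 0.0399
```

servo_tool:
  rows:
    - [0,-30,25,0,0,0]
    - [0,-30,25,0,0,0]
    - [-5,-30,25,0,0,0]
    - [-5,-30,25,0,0,0]
    - [-5,-30,20,0,0,0]

```text
clock: 28.12
tool_pos: [0.4779, 0.0296, 0.2904]
orientation: [-179.9, -12.4, 11.2]
force: [1.5, -0.6, -0.1]
opening: 0.0401
```

servo_tool:
  rows:
    - [0,0,0,0,0,0]
    - [0,0,0,0,0,0]

```text
clock: 28.28
tool_pos: [0.4785, 0.0296, 0.2897]
orientation: [-179.8, -12.4, 10.9]
force: [-0.1, 0.0, -0.8]
opening: 0.04
```

```bash
python3 see.py; python3 - <<'E'
from h import *
for n in ('top','side'):
    f=np.load(n+'0.npz'); cur=snap(n); c=cur[2]
    for a,d in ((f['p'],f['d']),cur[:2]):
        W=cloud(d,c); h=cv2.cvtColor(a,cv2.COLOR_RGB2HSV).astype(int); z=W[...,2]
        q=W[...,:2]-[.645,.067]; x=q@[.9816,.1908]; y=q@[-.1908,.9816]
        m=((h[...,0]<6)|(h[...,0]>174))&(h[...,1]>120)&(z>.094)&(z<.112)&(abs(y-.135)<.014)&(x<-.05)&(x>-.14)
        print(n,'grip top',m.sum(),np.percentile(x[m],[2,98]),np.percentile(x[m],[2,98]).mean(),x[m].mean())
        m=((h[...,0]<6)|(h[...,0]>174))&(h[...,1]>150)&(z>.04)&(z<.112)&(abs(y-.135)<.02)&(x<-.05)&(x>-.14); print('  all',x[m].mean())
    diff=np.abs(f['p'].astype(int)-cur[0]).sum(2)>90
    k,l,s,ce=cv2.connectedComponentsWithStats(cv2.morphologyEx(diff.astype(np.uint8),cv2.MORPH_OPEN,np.ones((3,3))))
    print(n,[(s[i,:5].tolist()) for i in range(1,k) if s[i,4]>12])
E
```

```text
28.2833 [ 30.514  -8.976 -27.697   4.622 -59.568  68.508] [0.479 0.03  0.29 ] [0.478 0.03  0.29 ] [-179.837  -12.437   10.937] -2.7838442805156203
open 0.04002742619262065 F [-0.09   0.037 -0.849]
TCP in bay -0.2173611820169449 0.21295994496808085 0.28981517981839355
side ivory 798  x [-0.047 -0.007  0.044] y [-0.009 -0.007  0.008] z [0.052 0.087 0.11 ]
side pink 715  x [-0.048 -0.007  0.045] y [0.04  0.043 0.057] z [0.053 0.088 0.11 ]
side blue 378  x [-0.027  0.013  0.044] y [-0.06  -0.058 -0.047] z [0.059 0.098 0.111]
top ivory 252  x [-0.045 -0.003  0.044] y [-0.006  0.003  0.008] z [0.053 0.098 0.113]
top pink 218  x [-0.045 -0.001  0.043] y [0.042 0.052 0.057] z [0.053 0.1   0.113]
top blue 248  x [-0.044 -0.003  0.042] y [-0.056 -0.046 -0.042] z [0.052 0.097 0.112]
top grip top 42 [-0.09299927 -0.0718721 ] -0.08243568505748652 -0.08282405425683019
  all -0.08379304646223408
top grip top 41 [-0.12327938 -0.10230223] -0.1127908068583035 -0.11322328551879568
  all -0.11356467649653074
top [[251, 167, 9, 20, 119], [255, 190, 8, 12, 80], [367, 192, 21, 35, 306], [242, 205, 85, 64, 
[... 861 characters left out ...]
 [176, 87, 10, 7, 51], [171, 98, 28, 18, 312], [186, 113, 20, 16, 188], [88, 116, 12, 6, 51], [90, 147, 4, 4, 15], [21, 152, 112, 99, 4491], [102, 152, 5, 3, 15], [218, 171, 16, 19, 196], [209, 176, 10, 22, 153], [265, 179, 30, 22, 191], [185, 200, 15, 18, 105], [65, 225, 236, 186, 9290], [35, 239, 111, 67, 2830], [27, 243, 6, 11, 41], [28, 262, 13, 25, 166], [6, 269, 5, 4, 18], [40, 270, 8, 10, 54], [324, 270, 31, 10, 203], [352, 278, 5, 3, 15], [319, 281, 8, 5, 26], [318, 282, 44, 14, 325], [35, 289, 5, 8, 35], [320, 298, 3, 5, 15], [78, 307, 45, 28, 567], [20, 309, 41, 41, 363], [59, 380, 8, 10, 52], [0, 386, 41, 30, 549], [72, 397, 10, 7, 41], [85, 403, 19, 13, 85], [107, 416, 4, 4, 15]]
```

```bash
python3 -c "
from plant import ctrl
print(ctrl.close_job())"
```

```text
the job is handed in; nothing more can be done
None
```

I pulled the ivory blank out of the slot from under the shield and set it on edge in the red-clip bay. Then I pulled the shutter about half open, let go of everything and handed the job in at about 28 s. I got no verdict back.

**Blank:** in my last check it was released in the bay. Its centre was within about 1.5 mm of the bay point along and across, and its top was level with the neighbouring blanks. The pink and blue blanks had not moved.

**Shutter:** the grip had moved 30 to 31.5 mm from its start. The two cameras disagree on the final opening. Measured against the shutter housing, the top one gives about 30.5 mm and the side one about 33 mm. Both are inside 25 to 35 mm, but the side reading is near the upper end. My first pull came up short, at about 25 to 28 mm, so I gripped it again and pulled a little further.

**Not checked:**
- I did not measure the other loose items at the end. They looked in place in a picture taken before the second shutter pull, when the arm hid part of the top view.
- I never saw the force on the shield directly. The wrist forces and pictures gave no sign that the arm touched it.

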